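# Recover the canister lids from under the glass riser

## Task

First lift the pencil box out of the way and lay it lengthways on the black leather pad, on its middle. Then pick up the reacher by its grip and, squeezing its trigger to close the jaws on a knob, draw out the lids lost under the glass riser. Seat every lid there is, also one lying in the open, squarely on the canister of its own colour. Finish with the reacher lying flat on its felt mat again, along it, trigger free, the pencil box back on the dark red strip in front of the riser, lengthways on its middle, all canisters standing upright on the desk, and the other things on the desk left where they are.

Things in the scene. Friction and masses are not known exactly. Their poses are not given: they have to be found in the camera images.
- pencil_box_mid (a point): Closed pale wooden pencil box, 180 x 48 x 40 mm, about 200 g, lying on the dark red strip in front of the riser's opening at the start. Point at its centre; x along its length, z up.
- pad: Thin black leather pad, 225 x 85 mm, 1 mm thick, fixed on the desk, clear of the riser: the place to lay the pencil box while working. Origin at its centre, x along its length.
- riser: Low glass-topped riser fixed on the desk, 240 mm deep (its x), 360 mm wide (its y), open only at its front. Space beneath 66 mm high, glass top's upper face at 74 mm; glass sides 8 mm thick, wooden back at x = +112 mm. Books and a globe stand on the top's back strip (x above 50 mm). Origin on the desk under its centre. Lids lost under it stand upright 80 to 125 mm behind the front.
- box_home (a point): Middle of a thin dark red baize strip, 225 x 85 mm, 1 mm thick, fixed on the desk along the riser's front: the pencil box's home. Point 20 mm above the desk, 78 mm before the riser's open front; axes as the riser's, so the strip's length runs along its y.
- riser_front (a point): Middle of the riser's open front, 33 mm above the desk, at x = -120 mm of the riser; the opening looks along its own -x.
- mat: Thin beige felt mat, 330 x 110 mm, 1 mm thick, fixed on the desk; the reacher starts lying on it and belongs there. Origin at its centre, x along its length, the way the reacher points at the start.
- reacher_grip (a point): Grip of the hand reacher (310 mm, 300 g): black handle and orange trigger. x towards the jaws, y left, z up; point 28 mm above the underside. Squeeze across y: fixed handle's outer face at y = -28 mm, free trigger's at +28 mm, both flat, 8 to 48 mm above the desk, 70 mm long. Squeezed evenly from both sides, the reacher shifts half the trigger's travel (up to 8 mm) to +y.
- reacher_mid (a point): Middle of the reacher's length, 105 mm ahead of the grip point along x and 8 mm to its right; x towards the jaws, z up, 28 mm above the underside. The reacher rests on its handle and on a small foot 164 to 176 mm ahead of the grip, so it can be slid along the desk.
- reacher_jaws (a point): Where the jaws meet a knob: 240 mm ahead of the grip point along the reacher's x, 8 mm to its right (y = -8 mm), 30 mm above the underside. The two jaws hinge 60 mm behind this point, reach 18 mm ahead of it, 23 to 37 mm above the desk; free tips stand about 70 mm apart.
- trigger (a joint): Travel of the reacher's trigger: 0 free, 0.016 m fully squeezed. Sprung: moves from 8 N, 14 N at full travel, so a hold below 7 N leaves the jaws open. The jaws swing inwards with it and hold a 24 mm knob at about 0.011 m; squeeze with 25 to 35 N to hold firmly. They open when it is let go.
- lid_red_knob (a point): The red canister's lid, 70 g: a white plug (54 mm diameter, 8 mm) under a red disc (72 mm diameter, 6 mm thick) with an upright round red knob on it (24 mm diameter, 30 mm tall). Stands on the desk or under the riser, or absent. Point on its axis 30 mm above its underside, half-way up the knob; z up. Seated on its canister, the point is 22 mm above the rim.
- lid_blue_knob (a point): The blue canister's lid, 70 g: a white plug (54 mm diameter, 8 mm) under a blue disc (72 mm diameter, 6 mm thick) with an upright round blue knob on it (24 mm diameter, 30 mm tall). Stands on the desk or under the riser, or absent. Point on its axis 30 mm above its underside, half-way up the knob; z up. Seated on its canister, the point is 22 mm above the rim.
- lid_green_knob (a point): The green canister's lid, 70 g: a white plug (54 mm diameter, 8 mm) under a green disc (72 mm diameter, 6 mm thick) with an upright round green knob on it (24 mm diameter, 30 mm tall). Stands on the desk or under the riser, or absent. Point on its axis 30 mm above its underside, half-way up the knob; z up. Seated on its canister, the point is 22 mm above the rim.
- jar_red_rim (a point): Open red canister, 74 mm diameter, 60 mm tall, wall 5 mm (64 mm mouth), 300 g, standing loose. This point is the centre of its mouth, at rim height; z up.
- jar_blue_rim (a point): Open blue canister, 74 mm diameter, 60 mm tall, wall 5 mm (64 mm mouth), 300 g, standing loose. This point is the centre of its mouth, at rim height; z up.
- jar_green_rim (a point): Open green canister, 74 mm diameter, 60 mm tall, wall 5 mm (64 mm mouth), 300 g, standing loose. This point is the centre of its mouth, at rim height; z up.
Things that resemble listed ones, but are neither listed nor needed, are in the scene too. What is shaped like the part that bears jar_blue_rim but yellow is not meant.

How it is judged:
On the way, in this order (a step that is already met when the one before it is completed fails the run):
1. the pencil box lies on the leather pad, along it (horizontal distance between pencil_box_mid and pad below 0.035 m and angle between the x axis of pencil_box_mid and the x axis of pad, either way round below 0.35 rad and angle between pencil_box_mid's own z axis and vertical below 0.1 rad and height (world z) of pencil_box_mid below 0.03 m), for 0.2 s.
2. the reacher's two jaws pinch a lid under the riser, by the trigger being squeezed (((contact force between each of jaw_left, jaw_right and lid_red above 0.4 N and value of joint trigger above 0.006 m and x of lid_red_knob in the frame of riser between -0.12 and 0.12 m and height (world z) of lid_red_knob below 0.06 m) or (contact force between each of jaw_left, jaw_right and lid_blue above 0.4 N and value of joint trigger above 0.006 m and x of lid_blue_knob in the frame of riser between -0.12 and 0.12 m and height (world z) of lid_blue_knob below 0.06 m) or (contact force between each of jaw_left, jaw_right and lid_green above 0.4 N and value of joint trigger above 0.006 m and x of lid_green_knob in the frame of riser between -0.12 and 0.12 m and height (world z) of lid_green_knob below 0.06 m))), for 0.2 s.
At the end, for the whole second after the job is handed in: Each lid present on its colour's canister: 8 mm, 17-27 mm above rim, 0.1 rad, at rest. Canisters upright (0.1 rad) on desk. Box flat on red strip, along it: 35 mm, 0.35 rad. Reacher flat on mat: middle within 50 mm, along it within 0.35 rad either way round, trigger under 4 mm, at rest (horizontal distance between lid_red_knob and jar_red_rim below 0.008 m and z of lid_red_knob in the frame of jar_red_rim between 0.017 and 0.027 m and angle between each of lid_red_knob, lid_blue_knob, lid_green_knob, jar_red_rim, jar_blue_rim, jar_green_rim, pencil_box_mid's own z axis and vertical below 0.1 rad and linear speed of each of lid_red, lid_blue, lid_green, pencil_box, reacher below 0.02 m/s and horizontal distance between lid_blue_knob and jar_blue_rim below 0.008 m and z of lid_blue_knob in the frame of jar_blue_rim between 0.017 and 0.027 m and horizontal distance between lid_green_knob and jar_green_rim below 0.008 m and z of lid_green_knob in the frame of jar_green_rim between 0.017 and 0.027 m and height (world z) of each of jar_red_rim, jar_blue_rim, jar_green_rim below 0.07 m and horizontal distance between pencil_box_mid and box_home below 0.035 m and angle between the x axis of pencil_box_mid and the y axis of box_home, either way round below 0.35 rad and height (world z) of pencil_box_mid below 0.03 m and horizontal distance between reacher_mid and mat below 0.05 m and angle between the x axis of reacher_mid and the x axis of mat, either way round below 0.35 rad and angle between reacher_mid's own z axis and vertical below 0.15 rad and height (world z) of reacher_mid below 0.04 m and value of joint trigger below 0.004 m); the robot touches nothing.
It fails at once if another thing on the desk (paperweight, mug, spectacle case, clock, book, brush) moved more than 30 mm (distance of any of weight, mug, case, clock, bookpile, letter_brush from where it was at the start of the episode above 0.03 m).
Of lid_red, lid_blue, lid_green only 2 to 3 are there at a start; the rules pass over those that are not, and their reading is None.
At some moment in a run one of jar_red, jar_blue, jar_green, pencil_box may be knocked a few centimetres aside while the robot is not near it.
Once in a run the grip may slacken for a moment while it holds something.
It also fails if it takes over 210 s, if anything falls off the work surface, if the arm or the gripper's body presses on something with over 40 N, if the wrist force passes 120 N, or if a joint passes its speed limit or range.

## Robot

A 6-joint arm with a two-finger parallel gripper is mounted at the origin on the work surface. World frame = base frame: x ahead of the robot, y to its left, z up, the work surface at z = 0. Lengths are in m, angles in rad, forces in N, time in s.
With the tool pointing down it reaches from about 0.25 to 0.775 m from the base axis. Payload 4 kg.
Tool frame: the origin (TCP) lies at the very end of the fingers, on their centre line; the grasp point (between the pads) lies 19 mm behind it (hold_point_z is the distance from the TCP to the grasp point, in m); z points along the fingers, y is the line along which they close (so a half turn about z gives the same grasp; the last joint's range is limited). The gripper opens to 94 mm and grips with 3 to 60 N. Pads are 16 mm wide; open, the fingers measure 119 mm over their backs; the gripper's body (75 mm by 177 mm) begins 78 mm behind the grasp point.
Start: joints at [-1.213, 0.087, 1.371, -0, 1.684, -0.103], TCP at [0.245, -0.493, 0.206] pointing down, gripper open.
Joint ranges: [-3.1, 3.1], [-0.76, 2.03], [0.27, 2.55], [-1.08, 4.22], [0.17, 2.65], [-2.57, 2.57]. Speed limits (rad/s): [2.79, 2.79, 3.14, 3.14, 3.14, 3.14].

## Interface

Orientations are given as [roll, pitch, yaw] about the fixed x, y, z axes, in that order (R = Rz(yaw) Ry(pitch) Rx(roll)).
In Python, from station import * gives the robot as it stands. The module is installed in compiled form; this text tells all that it offers.
- The arm moves only by the shell command python3 -m creep 'ROWS' [FORCE]. ROWS is JSON, a list of rows, each an object with "gripper": the gripper command: -1 is shut, 1 is fully open, values between are in proportion; "translation": the shift along the world's x, y, z in cm, a list of three; "delta_rot": the turn, a rotation vector about the world's x, y, z in degrees, a list of three. In form: [{"gripper": gripper, "translation": [dx, dy, dz], "delta_rot": [wx, wy, wz]}, ...]. A call has exactly 10 rows; each row is the pose to reach, as a shift and turn from the pose commanded when the call began; what a row does not reach only later rows make up. A row lasts 1/10 s, in which the tool goes at most 50 mm and 8.59 degrees, less where a joint would pass 70% of its speed; a pose out of reach is approached as far as the arm can. A call with a gripper value outside its range is refused whole. The fingers move at their own pace and stop on an object; FORCE is the grip in N (left out, the last holds). Time passes only in rows, so rows that repeat a pose let the fingers close, or fill a call up. It gives the time, the measured TCP pose, the force, the opening and the grip force at its end, in the units of the state.
- get_obs(): the state, without advancing time (a new reading comes with each control period).
- capture(name): name is "side" or "top"; returns a dict with "pixels" (400x640x3 uint8, red, green, blue), "K" (3x3 intrinsics, pixels), "dist_coeffs" ([k1, k2, p1, p2, k3] as OpenCV has them; the pictures are not rectified), "R" (3x3) and "t" (3): a world point X has camera coordinates R X + t. Camera axes: x right, y down, z forward; pixel columns grow to the right and rows downward; lengths in m; the calibration is good to about 2 mm. A picture is of the moment at which its call begins. There is no depth.
- close_job(): hands the job in; it is judged then, once.
Trained networks look in the newest picture that a camera, given by its name, has taken for a name from the list of things; names that differ only in an ending like _2 or _b are one class to them, and where a whole thing is asked for, a point or a joint stands for the part that bears it (a point fixed in the world has none). Each returns a list of dicts, best first, with "score" (0 to 1); they miss things now and then, are a little off and sometimes report something else, mostly with a low value. They report only what shows in the picture. A call takes as long as a camera call. They do not tell look-alikes from the thing itself.
- search_frame(camera, name): "uv" ([column, row] in pixels, amid what is visible of it).
- trace(camera, name): "region" (400x640 bool, what is visible of it) and "uv" ([column, row] in pixels, amid what is visible of it).
The state is a dict: "t": time; "q": joint angles; "joint_vel": joint speeds; "effort": joint torques, N m; "ee_pos": TCP position; "tool_rot": TCP orientation; "contact_force": force on the tool from outside, world axes, zero at the start; "torque": the same for the moment, N m; "finger_gap": finger opening in m; "gripper_force": force on a finger pad.
Only numpy, scipy, OpenCV 4.12 (cv2) and the standard library are available. Lean on these libraries where they do the work, as an engineer would, in place of code of your own. Each camera call takes 0.05 s, during which the arm holds its last target. There are 200 camera calls.

## Working session

There is one attempt and no reset: what is moved stays moved. The work goes in short steps, Python scripts to look and compute and a shell command to move; the robot and the scene stay as the last step left them, time stands still between calls to the robot, and variables do not carry over. Pictures are saved under pics/ and viewed, at most 16 in all, crops included, and the job is handed in when it is done.

```bash
mkdir -p pics; ls
python3 - <<'E'
from station import *
import cv2,json
for n in("side","top"):
    c=capture(n); cv2.imwrite(f"pics/{n}0.png",c["pixels"][:,:,::-1]); print(n,c["K"],c["dist_coeffs"],c["R"],c["t"])
    for k in["pencil_box_mid","pad","riser","mat","reacher_grip","lid_red_knob","lid_blue_knob","lid_green_knob","jar_red_rim","jar_blue_rim","jar_green_rim"]:
        print(k,[(round(d["score"],2),[round(x) for x in d["uv"]]) for d in search_frame(n,k)][:4])
print(get_obs())
E
```

```text
pics
side [[413.6947628    0.         316.61121463]
 [  0.         413.6947628  195.24300336]
 [  0.           0.           1.        ]] [-0.09018094  0.          0.          0.          0.        ] [[ 0.96367275 -0.26694487  0.00867552]
 [-0.13028293 -0.49818159 -0.85722894]
 [ 0.23315485  0.8249579  -0.51486239]] [-0.50452002  0.09954554  1.24721975]
pencil_box_mid [(0.61, [296, 184])]
pad [(0.59, [367, 198])]
riser [(0.88, [297, 139])]
mat [(0.79, [313, 229])]
reacher_grip [(0.91, [320, 227])]
lid_red_knob [(0.67, [344, 220])]
lid_blue_knob [(0.57, [273, 168]), (0.53, [295, 180])]
lid_green_knob [(0.52, [306, 166])]
jar_red_rim [(0.87, [376, 271]), (0.55, [326, 288])]
jar_blue_rim [(0.75, [327, 288]), (0.72, [343, 318]), (0.57, [276, 288])]
jar_green_rim [(0.74, [375, 236])]
top [[448.82026121   0.         327.02868662]
 [  0.         448.82026121 203.31465993]
 [  0.           0.           1.        ]] [-0.09440038  0.          0.          0.          0.        ] [[ 3.31111115e-04 -9.99999854e-01  4.26120644e-04]
 [-9.97756978e-01 -3.58892739e-04 -6.69394036e-02]
 [ 6.69395468e-0
[... 465 characters left out ...]
4]), (0.18, [271, 210])]
{'t': 1.2, 'q': array([-1.21309542e+00,  8.71973665e-02,  1.37070570e+00, -1.54007793e-05,
        1.68357947e+00, -1.03106805e-01]), 'joint_vel': array([ 0.00068376,  0.00275794, -0.00032895,  0.00138052,  0.00116113,
        0.00063925]), 'effort': array([-2.48371070e-04, -3.40048206e+01, -3.02598202e+01,  7.18198065e-02,
        2.37697712e-02,  8.71607597e-06]), 'ee_pos': array([ 0.2445651 , -0.49265897,  0.20550442]), 'tool_rot': array([3.14148470e+00, 2.65546206e-05, 4.60805973e-01]), 'contact_force': array([-0.63163397,  0.27625522,  0.17481538]), 'torque': array([-0.04423503, -0.03849237, -0.03305583]), 'gripper_force': 0.0, 'finger_gap': 0.09379400668639862}
```

Run:
```python
import cv2
a=cv2.imread("pics/top0.png"); cv2.imwrite("pics/top0z.png",cv2.resize(a[90:315,130:530],(800,450),interpolation=cv2.INTER_CUBIC))
a=cv2.imread("pics/side0.png"); cv2.imwrite("pics/side0z.png",cv2.resize(a[95:345,190:450],(624,600),interpolation=cv2.INTER_CUBIC))
```

```text
(no output)
```

View pics/top0z.png

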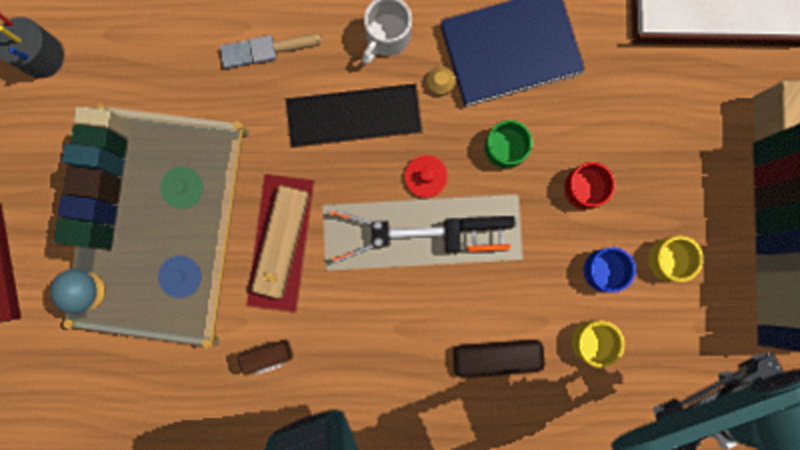

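View pics/side0z.png

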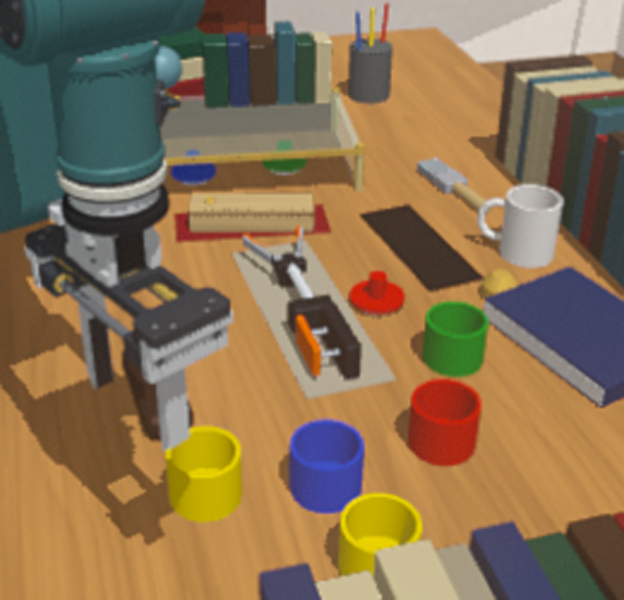

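Top view: red lid in the open at crop (426,177); green (182,187) and blue (180,277) lids under the riser, whose opening faces right (world −y). Box on red strip at (280,242), and pad at (354,115). Canisters: red (592,185), blue (610,270), green (508,143); the two yellow ones (680,260) and (600,344) are look-alikes.

```bash
cat > h.py <<'E'
from station import *
import cv2,numpy as np
def ray(c,uv):
    p=cv2.undistortPoints(np.array(uv,float).reshape(-1,1,2),c["K"],c["dist_coeffs"])[:,0]
    d=np.c_[p,np.ones(len(p))]@c["R"]; return -c["R"].T@c["t"],d
def plane(c,uv,z):
    o,d=ray(c,uv); return (o+d*((z-o[2])/d[:,2])[:,None])[:,:2]
def pix(c,X):
    return cv2.projectPoints(np.array(X,float).reshape(-1,1,3),cv2.Rodrigues(c["R"])[0],c["t"],c["K"],c["dist_coeffs"])[0][:,0]
def tri(c1,u1,c2,u2):
    o1,d1=ray(c1,u1);o2,d2=ray(c2,u2);d1=d1[0];d2=d2[0]
    s=np.linalg.lstsq(np.c_[d1,-d2],o2-o1,rcond=None)[0]; a=o1+s[0]*d1;b=o2+s[1]*d2
    return (a+b)/2,np.linalg.norm(a-b)
def rect(c,m,z):
    ys,xs=np.nonzero(m); P=plane(c,np.c_[xs,ys],z)
    (ctr,wh,a)=cv2.minAreaRect((P*1000).astype(np.float32))
    if wh[0]<wh[1]: wh=wh[::-1];a+=90
    return np.round(np.array(ctr)/1000,4),np.round(wh),round((a+90)%180-90,1)
def show(name,a): cv2.imwrite("pics/"+name,a[:,:,::-1])
E
python3 - <<'E'
from h import *
ct=capture("top");cs=capture("side")
for k,z in[("pencil_box_mid",.041),("pad",.001),("riser",.074),("mat",.001),("reacher_grip",.045),("lid_red_knob",.014),("lid_blue_knob",.014),("lid_green_knob",.014),("jar_red_rim",.06),("jar_blue_rim",.06),("jar_green_rim",.06)]:
    for d in trace("top",k)[:3]: print(k,round(d["score"],2),np.round(d["uv"]),*rect(ct,d["region"],z))
# colour masks
hsv=cv2.cvtColor(ct["pixels"],cv2.COLOR_RGB2HSV)
def tops(z): return hsv
for n,l,h in[("redstrip",(170,120,60),(180,255,140)),("orange",(5,200,180),(14,255,255))]:
    m=cv2.inRange(hsv,np.array(l),np.array(h)); k,lab,st,ce=cv2.connectedComponentsWithStats(m)
    for i in range(1,k):
        if st[i,4]>25: print(n,st[i],ce[i])
# known layout tri: jar rims by side/top search
for k in["jar_red_rim","jar_blue_rim","jar_green_rim","pencil_box_mid","lid_red_knob"]:
    a=search_frame("top",k);b=search_frame("side",k)
    print(k,[(np.round(x["uv"]),np.round(y["uv"]),np.round(tri(ct,x["uv"],cs,y["uv"])[0],3),round(tri(ct,x["uv"],cs,y["uv"])[1],3)) for x in a[:2] for y in b[:2]])
E
```

```text
pencil_box_mid 0.74 [268. 210.] [0.474 0.125] [179.  53.] -14.4
pad 0.59 [307. 148.] [0.6894 0.0085] [229.  92.] -83.9
pad 0.27 [205. 201.] [0.5011 0.3036] [435. 381.] 83.0
riser 0.74 [204. 202.] [0.4963 0.2864] [410. 362.] 83.2
riser 0.54 [382. 164.] [ 0.6298 -0.2422] [78. 74.] -0.5
mat 0.96 [340. 212.] [ 0.4922 -0.1066] [328. 115.] -87.5
reacher_grip 0.76 [356. 202.] [ 0.4885 -0.1069] [291.  61.] 88.6
lid_red_knob 0.63 [341. 177.] [ 0.5852 -0.1136] [67. 67.] 0.0
jar_red_rim 0.69 [425. 181.] [ 0.5652 -0.3755] [73. 69.] -89.9
jar_blue_rim 0.91 [469. 221.] [ 0.448  -0.5183] [86. 68.] 89.8
jar_blue_rim 0.72 [431. 261.] [ 0.3098 -0.387 ] [81. 67.] 89.6
jar_blue_rim 0.66 [435. 223.] [ 0.4272 -0.4062] [85. 71.] 89.8
jar_green_rim 0.63 [383. 161.] [ 0.6321 -0.244 ] [79. 75.] -0.5
redstrip [320  39   6  25  36] [320.77777778  50.19444444]
redstrip [257 178  29  45 243] [266.48148148 191.01646091]
redstrip [126 192   6  15  28] [128.78571429 198.82142857]
redstrip [254 196  30  49 262] [272.30152672 230.85496183]
redstrip [129 231   9  10  33] [134.27272727 235.33333333]
orange [364 212  21 
[... 271 characters left out ...]
 223.]), array([325., 291.]), array([ 0.433, -0.415,  0.023]), np.float64(0.007)), (array([434., 223.]), array([277., 292.]), array([ 0.375, -0.406,  0.037]), np.float64(0.121))]
jar_green_rim [(array([382., 161.]), array([378., 236.]), array([ 0.64 , -0.243,  0.024]), np.float64(0.002)), (array([382., 161.]), array([369., 198.]), array([ 0.615, -0.227,  0.146]), np.float64(0.013))]
pencil_box_mid [(array([272., 211.]), array([294., 182.]), array([0.475, 0.122, 0.026]), np.float64(0.001)), (array([206., 201.]), array([294., 182.]), array([ 0.525,  0.379, -0.12 ]), np.float64(0.013))]
lid_red_knob [(array([339., 176.]), array([346., 220.]), array([ 0.594, -0.102, -0.008]), np.float64(0.005))]
```

Run:
```python
from h import *
ct=capture("top")
p=plane(ct,[(250,154),(235,261),(168,145),(163,252)],.074); print(p)
a=p[0]-p[1]; print("front angle",np.degrees(np.arctan2(a[1],a[0])),np.hypot(*a))
hsv=cv2.cvtColor(ct["pixels"],cv2.COLOR_RGB2HSV)
m=cv2.inRange(hsv,np.array((165,120,50)),np.array((180,255,160))); m[:, :250]=0;m[:,295:]=0;m[:170]=0;m[255:]=0
print("strip",rect(ct,m>0,.001))
m=cv2.inRange(hsv,np.array((0,0,0)),np.array((180,255,60))); q=np.zeros_like(m);q[125:170,270:345]=m[125:170,270:345]; q=cv2.morphologyEx(q,cv2.MORPH_OPEN,np.ones((3,3)))
print("pad",rect(ct,q>0,.001))
b=ct["pixels"][165:260,240:300]; 
for n,l,h,roi in[("green",(40,60,40),(85,255,255),(200,240,170,205)),("blue",(100,60,40),(125,255,255),(200,245,205,245))]:
    m=cv2.inRange(hsv,np.array(l),np.array(h)); q=np.zeros_like(m);x0,x1,y0,y1=roi;q[y0:y1,x0:x1]=m[y0:y1,x0:x1]
    ys,xs=np.nonzero(q); print(n,len(xs),xs.mean(),ys.mean(),rect(ct,q>0,.014))
```

```text
[[0.65584664 0.18857022]
 [0.31215325 0.23264394]
 [0.68703282 0.45926718]
 [0.33925137 0.46701099]]
front angle -7.307476557118452 0.34650777696425994
strip (array([0.4757, 0.1325]), array([220.,  79.]), -7.6)
pad (array([0.692 , 0.0102]), array([220.,  82.]), -83.2)
green 357 220.21848739495798 183.17927170868347 (array([0.5686, 0.2974]), array([71., 68.]), 90.0)
blue 350 219.39142857142858 228.0 (array([0.4177, 0.2982]), array([69., 67.]), 63.9)
```

Box at (0.474, 0.125), yaw about −14°; strip (0.476, 0.1325), −7.6°; pad (0.692, 0.010), −83°. Going for the box.

```bash
python3 -m creep '[{"gripper":1,"translation":[2.3,4.5,0],"delta_rot":[0,0,8]},{"gripper":1,"translation":[4.6,9,0],"delta_rot":[0,0,16]},{"gripper":1,"translation":[6.9,13.5,0],"delta_rot":[0,0,24]},{"gripper":1,"translation":[9.2,18,0],"delta_rot":[0,0,32]},{"gripper":1,"translation":[11.5,22.5,0],"delta_rot":[0,0,40]},{"gripper":1,"translation":[13.8,27,0],"delta_rot":[0,0,48]},{"gripper":1,"translation":[16.1,31.5,0],"delta_rot":[0,0,56]},{"gripper":1,"translation":[18.4,36,0],"delta_rot":[0,0,64]},{"gripper":1,"translation":[20.7,40.5,0],"delta_rot":[0,0,72]},{"gripper":1,"translation":[22.9,45,0],"delta_rot":[0,0,80]}]' 20 && python3 -m creep '[{"gripper":1,"translation":[0,4,0],"delta_rot":[0,0,8]},{"gripper":1,"translation":[0,8,0],"delta_rot":[0,0,16]},{"gripper":1,"translation":[0,12,-2],"delta_rot":[0,0,24]},{"gripper":1,"translation":[0,16.8,-4],"delta_rot":[0,0,32]},{"gripper":1,"translation":[0,16.8,-6],"delta_rot":[0,0,40]},{"gripper":1,"translation":[0,16.8,-8],"delta_rot":[0,0,48]},{"gripper":1,"translation":[0,16.8,-9],"delta_rot":[0,0,56]},{"gripper":1,"translation":[0,16.8,-9],"delta_rot":[0,0,59.2]},{"gripper":1,"translation":[0,16.8,-9],"delta_rot":[0,0,59.2]},{"gripper":1,"translation":[0,16.8,-9],"delta_rot":[0,0,59.2]}]'
```

```text
t: 3.4
ee_pos: [0.4721, -0.0451, 0.2058]
tool_rot: [3.141, 0.001, 1.863]
contact_force: [-0.1, -0.9, 0.3]
finger_gap: 0.0943
gripper_force: 0.0
t: 4.4
ee_pos: [0.4716, 0.121, 0.1158]
tool_rot: [3.141, 0.001, 2.889]
contact_force: [1.0, 0.6, 1.0]
finger_gap: 0.094
gripper_force: 0.0
```

```bash
python3 -m creep '[{"gripper":1,"translation":[0.2,0.4,-2],"delta_rot":[0,0,0]},{"gripper":1,"translation":[0.2,0.4,-4],"delta_rot":[0,0,0]},{"gripper":1,"translation":[0.2,0.4,-6],"delta_rot":[0,0,0]},{"gripper":1,"translation":[0.2,0.4,-8],"delta_rot":[0,0,0]},{"gripper":1,"translation":[0.2,0.4,-9.5],"delta_rot":[0,0,0]},{"gripper":1,"translation":[0.2,0.4,-10.5],"delta_rot":[0,0,0]},{"gripper":-1,"translation":[0.2,0.4,-10.5],"delta_rot":[0,0,0]},{"gripper":-1,"translation":[0.2,0.4,-10.5],"delta_rot":[0,0,0]},{"gripper":-1,"translation":[0.2,0.4,-10.5],"delta_rot":[0,0,0]},{"gripper":-1,"translation":[0.2,0.4,-10.5],"delta_rot":[0,0,0]}]' 25 && python3 -m creep '[{"gripper":-1,"translation":[0,0,0],"delta_rot":[0,0,0]},{"gripper":-1,"translation":[0,0,0],"delta_rot":[0,0,0]},{"gripper":-1,"translation":[0,0,1],"delta_rot":[0,0,0]},{"gripper":-1,"translation":[0,0,3],"delta_rot":[0,0,0]},{"gripper":-1,"translation":[0,0,5],"delta_rot":[0,0,0]},{"gripper":-1,"translation":[0,0,7],"delta_rot":[0,0,0]},{"gripper":-1,"translation":[0,0,8],"delta_rot":[0,0,0]},{"gripper":-1,"translation":[0,0,8],"delta_rot":[0,0,0]},{"gripper":-1,"translation":[0,0,8],"delta_rot":[0,0,0]},{"gripper":-1,"translation":[0,0,8],"delta_rot":[0,0,0]}]'
```

```text
t: 5.4
ee_pos: [0.4742, 0.1251, 0.0116]
tool_rot: [3.141, 0.002, 2.89]
contact_force: [-0.1, -0.0, -0.2]
finger_gap: 0.065
gripper_force: 0.0
t: 6.4
ee_pos: [0.4724, 0.1248, 0.089]
tool_rot: [-3.141, -0.003, 2.89]
contact_force: [-0.1, -0.8, -3.1]
finger_gap: 0.0478
gripper_force: 25.0
```

```bash
python3 -m creep '[{"gripper":-1,"translation":[2.4,-1.3,0],"delta_rot":[0,0,-7.6]},{"gripper":-1,"translation":[4.8,-2.6,0],"delta_rot":[0,0,-15.2]},{"gripper":-1,"translation":[7.2,-3.9,0],"delta_rot":[0,0,-22.8]},{"gripper":-1,"translation":[9.6,-5.2,0],"delta_rot":[0,0,-30.4]},{"gripper":-1,"translation":[12,-6.5,0],"delta_rot":[0,0,-38]},{"gripper":-1,"translation":[14.4,-7.8,0],"delta_rot":[0,0,-45.6]},{"gripper":-1,"translation":[16.8,-9.1,0],"delta_rot":[0,0,-53.2]},{"gripper":-1,"translation":[19.2,-10.4,0],"delta_rot":[0,0,-60.8]},{"gripper":-1,"translation":[21.8,-11.5,0],"delta_rot":[0,0,-68.8]},{"gripper":-1,"translation":[21.8,-11.5,0],"delta_rot":[0,0,-68.8]}]' && python3 -m creep '[{"gripper":-1,"translation":[0,0,-2],"delta_rot":[0,0,0]},{"gripper":-1,"translation":[0,0,-4],"delta_rot":[0,0,0]},{"gripper":-1,"translation":[0,0,-5.5],"delta_rot":[0,0,0]},{"gripper":-1,"translation":[0,0,-6.7],"delta_rot":[0,0,0]},{"gripper":-1,"translation":[0,0,-7.4],"delta_rot":[0,0,0]},{"gripper":-1,"translation":[0,0,-7.8],"delta_rot":[0,0,0]},{"gripper":-1,"translation":[0,0,-7.8],"delta_rot":[0,0,0]},{"gripper":1,"translation":[0,0,-7.8],"delta_rot":[0,0,0]},{"gripper":1,"translation":[0,0,-7.8],"delta_rot":[0,0,0]},{"gripper":1,"translation":[0,0,-7.8],"delta_rot":[0,0,0]}]'
```

```text
t: 7.4
ee_pos: [0.6929, 0.0079, 0.0874]
tool_rot: [-3.139, 0.0, 1.686]
contact_force: [-0.4, 0.6, -3.3]
finger_gap: 0.0476
gripper_force: 25.0
t: 8.4
ee_pos: [0.6924, 0.0099, 0.0141]
tool_rot: [3.139, 0.001, 1.69]
contact_force: [0.2, -0.0, -0.4]
finger_gap: 0.0685
gripper_force: 0.0
```

```bash
python3 -m creep '[{"gripper":1,"translation":[0,0,0],"delta_rot":[0,0,0]},{"gripper":1,"translation":[0,0,3],"delta_rot":[0,0,0]},{"gripper":1,"translation":[0,0,7],"delta_rot":[0,0,0]},{"gripper":1,"translation":[0,0,11],"delta_rot":[0,0,0]},{"gripper":1,"translation":[-4,-4,14],"delta_rot":[0,0,0]},{"gripper":1,"translation":[-8,-8,14],"delta_rot":[0,0,0]},{"gripper":1,"translation":[-12,-12,14],"delta_rot":[0,0,0]},{"gripper":1,"translation":[-16,-12,14],"delta_rot":[0,0,0]},{"gripper":1,"translation":[-20,-12,14],"delta_rot":[0,0,0]},{"gripper":1,"translation":[-24,-12,14],"delta_rot":[0,0,0]}]' && python3 -m creep '[{"gripper":1,"translation":[-4,-3,0],"delta_rot":[0,0,0]},{"gripper":1,"translation":[-8,-6,0],"delta_rot":[0,0,0]},{"gripper":1,"translation":[-12,-9,0],"delta_rot":[0,0,0]},{"gripper":1,"translation":[-14,-12,0],"delta_rot":[0,0,0]},{"gripper":1,"translation":[-14,-15,0],"delta_rot":[0,0,0]},{"gripper":1,"translation":[-14,-19,0],"delta_rot":[0,0,0]},{"gripper":1,"translation":[-14,-23,0],"delta_rot":[0,0,0]},{"gripper":1,"translation":[-14,-23,0],"delta_rot":[0,0,0]},{"gripper":1,"translation":[-14,-23,0],"delta_rot":[0,0,0]},{"gripper":1,"translation":[-14,-23,0],"delta_rot":[0,0,0]}]'
python3 - <<'E'
from h import *
ct=capture("top");cs=capture("side")
for k,z in[("pencil_box_mid",.041),("reacher_grip",.045)]:
    for d in trace("top",k)[:2]: print(k,round(d["score"],2),np.round(d["uv"]),*rect(ct,d["region"],z))
a=ct["pixels"]; 
show("t1.png",cv2.resize(a[130:240,270:430],(800,550),interpolation=cv2.INTER_CUBIC))
E
```

```text
t: 9.4
ee_pos: [0.4491, -0.1108, 0.1528]
tool_rot: [3.141, 0.001, 1.688]
contact_force: [-1.1, -1.1, 0.2]
finger_gap: 0.0942
gripper_force: 0.0
t: 10.4
ee_pos: [0.3114, -0.3392, 0.1526]
tool_rot: [3.141, -0.0, 1.69]
contact_force: [-0.6, -0.5, 0.1]
finger_gap: 0.0935
gripper_force: 0.0
pencil_box_mid 0.86 [305. 144.] [0.6853 0.0087] [183.  58.] -83.5
reacher_grip 0.86 [357. 204.] [ 0.4919 -0.1091] [289.  79.] -86.5
```

View pics/t1.png

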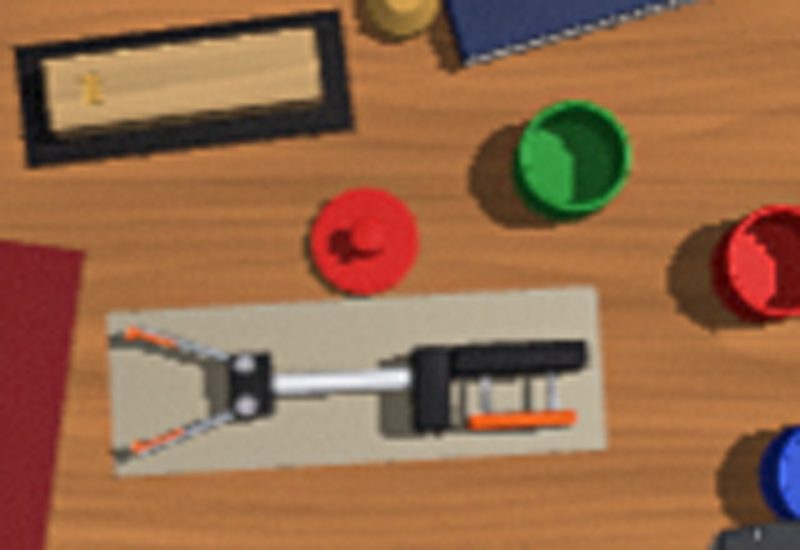

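Run:
```python
from h import *
ct=capture("top")
f=lambda u,v:(270+u/5-.4,130+v/5-.4)
for n,u,v,z in[("handle outer",522,342,.047),("trig outer",522,427,.047),("trig a",468,421,.047),("trig b",577,416,.047),("hub",250,385,.035),("shaft2",400,381,.035),("jawL",130,332,.037),("jawR",135,450,.037)]:
    print(n,plane(ct,[f(u,v)],z)[0].round(4))
hsv=cv2.cvtColor(ct["pixels"],cv2.COLOR_RGB2HSV)
m=cv2.inRange(hsv,np.array((4,190,150)),np.array((13,255,255)));m[:,:355]=0;m[:,395:]=0
print(rect(ct,m>0,.047))
```

```text
handle outer [ 0.5155 -0.2134]
trig outer [ 0.4601 -0.213 ]
trig a [ 0.464  -0.1779]
trig b [ 0.4672 -0.2489]
hub [ 0.4881 -0.0359]
shaft2 [ 0.4908 -0.1343]
jawL [0.5228 0.0429]
jawR [0.4454 0.0392]
(array([ 0.4649, -0.213 ]), array([66.,  8.]), -85.9)
```

```bash
cat >> h.py <<'E'
HUE={"red":[((0,120,60),(4,255,255)),((174,120,60),(180,255,255))],"green":[((50,110,40),(80,255,255))],"blue":[((108,120,50),(128,255,255))]}
TH=np.linspace(0,2*np.pi,48)
def cyl(r,z0,z1): return np.array([(r*np.cos(t),r*np.sin(t),z) for z in(z0,z1) for t in TH])
JAR=[cyl(.037,0,.06)]; LID=[cyl(.036,.008,.014),cyl(.012,.014,.044)]; LIDSEAT=[cyl(.036,.06,.066),cyl(.012,.066,.096)]
def cmask(c,col):
    hsv=cv2.cvtColor(c["pixels"],cv2.COLOR_RGB2HSV); m=0
    for l,h in HUE[col]: m=m|cv2.inRange(hsv,np.array(l),np.array(h))
    return cv2.resize(m,None,fx=4,fy=4,interpolation=cv2.INTER_LINEAR)>127
def fit(cams,col,parts,x0,r=.06,z=0.):
    """xy (and silhouette IoU) of an upright shape near x0, from colour masks"""
    from scipy.optimize import minimize
    ms=[]
    for c in cams:
        m=cmask(c,col); g=np.zeros(m.shape,np.uint8)
        h=cv2.convexHull(((pix(c,cyl(r,0,.07)+[*x0,z])+.5)*4).astype(np.int32)); cv2.fillConvexPoly(g,h,1); ms.append(m&(g>0))
    def iou(p):
        o=[]
        for c,m in zip(cams,ms):
            g=np.zeros(m.shape,np.uint8)
            for P in parts: cv2.fillConvexPoly(g,cv2.convexHull(((pix(c,P+[p[0],p[1],z])+.5)*4).astype(np.int32)),1)
            o.append((m&(g>0)).sum()/max(1,(m|(g>0)).sum()))
        return o
    s=minimize(lambda p:-sum(iou(p)),x0,method="Nelder-Mead",options=dict(initial_simplex=np.array(x0)+[[0,0],[.012,0],[0,.012]],xatol=2e-4,fatol=1e-4))
    return s.x.round(4),np.round(iou(s.x),2)
E
python3 - <<'E'
from h import *
ct=capture("top");cs=capture("side")
for n,col,P,x in[("lid","red",LID,(.585,-.112)),("jar","red",JAR,(.566,-.375)),("jar","blue",JAR,(.432,-.41)),("jar","green",JAR,(.635,-.243))]:
    print(n,col,fit([ct],col,P,x),fit([cs],col,P,x),fit([ct,cs],col,P,x))
print("lid g",fit([ct],"green",LID,(.5686,.2974)),"b",fit([ct],"blue",LID,(.418,.298)))
E
```

```text
lid red (array([ 0.5864, -0.1112]), array([0.94])) (array([ 0.5885, -0.1148]), array([0.81])) (array([ 0.5869, -0.1119]), array([0.94, 0.8 ]))
jar red (array([ 0.5682, -0.3821]), array([0.92])) (array([ 0.5719, -0.3817]), array([0.83])) (array([ 0.5682, -0.3821]), array([0.92, 0.82]))
jar blue (array([ 0.4292, -0.4143]), array([0.87])) (array([ 0.4312, -0.4136]), array([0.9])) (array([ 0.4298, -0.4142]), array([0.87, 0.9 ]))
jar green (array([ 0.6381, -0.2486]), array([0.89])) (array([ 0.6418, -0.2453]), array([0.8])) (array([ 0.6384, -0.2479]), array([0.89, 0.8 ]))
lid g (array([0.5806, 0.2974]), array([0.])) b (array([0.417 , 0.2997]), array([0.32]))
```

```bash
python3 -m creep '[{"gripper":0,"translation":[3.5,2.8,0],"delta_rot":[0,0,0]},{"gripper":0,"translation":[7,5.6,0],"delta_rot":[0,0,0]},{"gripper":0,"translation":[10.5,8.4,0],"delta_rot":[0,0,0]},{"gripper":0,"translation":[14,11.2,0],"delta_rot":[0,0,0]},{"gripper":0,"translation":[17.5,14,0],"delta_rot":[0,0,0]},{"gripper":0,"translation":[21,17,0],"delta_rot":[0,0,0]},{"gripper":0,"translation":[24.5,20,-1],"delta_rot":[0,0,0]},{"gripper":0,"translation":[27.6,22.7,-3],"delta_rot":[0,0,0]},{"gripper":0,"translation":[27.6,22.7,-6],"delta_rot":[0,0,0]},{"gripper":0,"translation":[27.6,22.7,-8],"delta_rot":[0,0,0]}]' 20 && python3 -m creep '[{"gripper":0,"translation":[0,0,-2],"delta_rot":[0,0,0]},{"gripper":0,"translation":[0,0,-4],"delta_rot":[0,0,0]},{"gripper":0,"translation":[0,0,-5.3],"delta_rot":[0,0,0]},{"gripper":0,"translation":[0,0,-5.3],"delta_rot":[0,0,0]},{"gripper":-1,"translation":[0,0,-5.3],"delta_rot":[0,0,0]},{"gripper":-1,"translation":[0,0,-5.3],"delta_rot":[0,0,0]},{"gripper":-1,"translation":[0,0,-5.3],"delta_rot":[0,0,0]},{"gripper":-1,"translation":[0,0,-5.3],"delta_rot":[0,0,0]},{"gripper":-1,"translation":[0,0,-4],"delta_rot":[0,0,0]},{"gripper":-1,"translation":[0,0,-1],"delta_rot":[0,0,0]}]'
```

```text
t: 11.75
ee_pos: [0.5874, -0.1112, 0.0701]
tool_rot: [-3.139, -0.001, 1.693]
contact_force: [-0.1, -0.4, 0.3]
finger_gap: 0.0471
gripper_force: 0.0
t: 12.75
ee_pos: [0.585, -0.1124, 0.0603]
tool_rot: [-3.135, -0.003, 1.689]
contact_force: [-0.3, -0.2, -0.5]
finger_gap: 0.0234
gripper_force: 20.0
```

```bash
python3 -m creep '[{"gripper":-1,"translation":[0,0,3],"delta_rot":[0,0,0]},{"gripper":-1,"translation":[0,0,6],"delta_rot":[0,0,0]},{"gripper":-1,"translation":[-0.2,-3,8],"delta_rot":[0,0,0]},{"gripper":-1,"translation":[-0.5,-7,8],"delta_rot":[0,0,0]},{"gripper":-1,"translation":[-0.8,-11,8],"delta_rot":[0,0,0]},{"gripper":-1,"translation":[-1,-15,8],"delta_rot":[0,0,0]},{"gripper":-1,"translation":[-1.3,-19,8],"delta_rot":[0,0,0]},{"gripper":-1,"translation":[-1.5,-23,8],"delta_rot":[0,0,0]},{"gripper":-1,"translation":[-1.8,-27,8],"delta_rot":[0,0,0]},{"gripper":-1,"translation":[-1.8,-27,6],"delta_rot":[0,0,0]}]'
python3 - <<'E'
from h import *
ct=capture("top");cs=capture("side");o=get_obs();print(o["ee_pos"],o["finger_gap"])
z=o["ee_pos"][2]-.018
for c in([ct],[cs]):print(fit(c,"red",LID,o["ee_pos"][:2],r=.05,z=z))
print(fit([cs],"red",JAR,(.569,-.382)))
a=cs["pixels"];show("s1.png",cv2.resize(a[170:310,310:450],(560,560),interpolation=cv2.INTER_CUBIC))
E
```

```text
t: 13.75
ee_pos: [0.5694, -0.39, 0.1264]
tool_rot: [3.137, 0.008, 1.684]
contact_force: [0.3, 0.1, -0.7]
finger_gap: 0.0235
gripper_force: 20.0
[ 0.56758438 -0.3834141   0.11978084] 0.02331272228065223
(array([ 0.5615, -0.368 ]), array([0.33]))
(array([ 0.56  , -0.4065]), array([0.72]))
(array([ 0.5727, -0.3784]), array([0.77]))
```

View pics/s1.png

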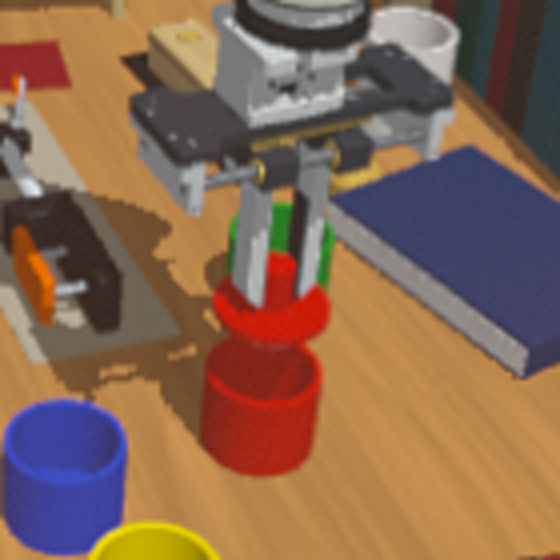

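```bash
python3 -m creep '[{"gripper":-1,"translation":[0,0.1,-1],"delta_rot":[0,0,0]},{"gripper":-1,"translation":[0,0.1,-2],"delta_rot":[0,0,0]},{"gripper":-1,"translation":[0,0.1,-3],"delta_rot":[0,0,0]},{"gripper":-1,"translation":[0,0.1,-3.7],"delta_rot":[0,0,0]},{"gripper":-1,"translation":[0,0.1,-4],"delta_rot":[0,0,0]},{"gripper":-1,"translation":[0,0.1,-4.3],"delta_rot":[0,0,0]},{"gripper":-1,"translation":[0,0.1,-4.5],"delta_rot":[0,0,0]},{"gripper":-1,"translation":[0,0.1,-4.7],"delta_rot":[0,0,0]},{"gripper":-1,"translation":[0,0.1,-4.7],"delta_rot":[0,0,0]},{"gripper":-1,"translation":[0,0.1,-4.7],"delta_rot":[0,0,0]}]'
```

```text
t: 14.85
ee_pos: [0.5695, -0.3822, 0.0757]
tool_rot: [3.141, 0.0, 1.689]
contact_force: [-0.2, 1.1, -0.2]
finger_gap: 0.0235
gripper_force: 20.0
```

```bash
python3 -m creep '[{"gripper":-1,"translation":[0,0,-0.2],"delta_rot":[0,0,0]},{"gripper":-1,"translation":[0,0,-0.4],"delta_rot":[0,0,0]},{"gripper":-1,"translation":[0,0,-0.5],"delta_rot":[0,0,0]},{"gripper":-1,"translation":[0,0,-0.5],"delta_rot":[0,0,0]},{"gripper":-1,"translation":[0,0,-0.5],"delta_rot":[0,0,0]},{"gripper":-1,"translation":[0,0,-0.5],"delta_rot":[0,0,0]},{"gripper":-1,"translation":[0,0,-0.5],"delta_rot":[0,0,0]},{"gripper":-1,"translation":[0,0,-0.5],"delta_rot":[0,0,0]},{"gripper":-1,"translation":[0,0,-0.5],"delta_rot":[0,0,0]},{"gripper":-1,"translation":[0,0,-0.5],"delta_rot":[0,0,0]}]'
python3 - <<'E'
from h import *
cs=capture("side");o=get_obs();print(o["ee_pos"],o["contact_force"])
a=cs["pixels"];show("s2.png",cv2.resize(a[210:310,330:430],(500,500),interpolation=cv2.INTER_CUBIC))
E
```

```text
t: 15.85
ee_pos: [0.5696, -0.3823, 0.0729]
tool_rot: [3.14, 0.001, 1.689]
contact_force: [-2.4, 1.6, 6.3]
finger_gap: 0.0234
gripper_force: 20.0
[ 0.56962724 -0.38233893  0.07293072] [-2.65617455  1.15974122  6.48714569]
```

View pics/s2.png

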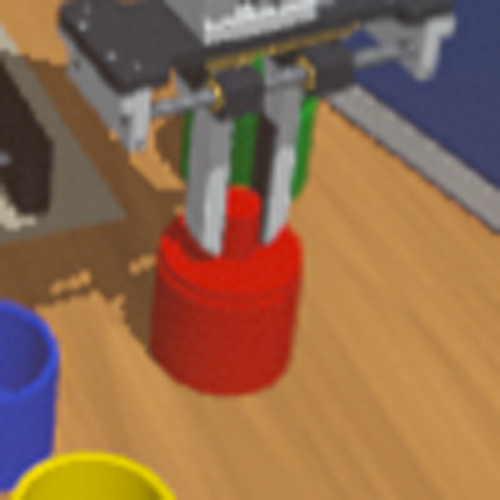

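Lid disc sits flush on the red canister (235,255 in crop), 6 N contact: seated. Releasing and going to the reacher's grip.

```bash
python3 -m creep '[{"gripper":-0.1,"translation":[0,0,0],"delta_rot":[0,0,0]},{"gripper":-0.1,"translation":[0,0,0.2],"delta_rot":[0,0,0]},{"gripper":-0.1,"translation":[0,0,2],"delta_rot":[0,0,0]},{"gripper":0,"translation":[0,0,5],"delta_rot":[0,0,0]},{"gripper":1,"translation":[0,0,8],"delta_rot":[0,0,0]},{"gripper":1,"translation":[-2,4,8],"delta_rot":[0,0,-1]},{"gripper":1,"translation":[-4,8,8],"delta_rot":[0,0,-2]},{"gripper":1,"translation":[-6,12,8],"delta_rot":[0,0,-3]},{"gripper":1,"translation":[-8.2,16.9,8],"delta_rot":[0,0,-4.3]},{"gripper":1,"translation":[-8.2,16.9,8],"delta_rot":[0,0,-4.3]}]' && python3 -m creep '[{"gripper":1,"translation":[0,0,-3],"delta_rot":[0,0,0]},{"gripper":1,"translation":[0,0,-6],"delta_rot":[0,0,0]},{"gripper":1,"translation":[0,0,-9],"delta_rot":[0,0,0]},{"gripper":1,"translation":[0,0,-11.5],"delta_rot":[0,0,0]},{"gripper":1,"translation":[0,0,-13],"delta_rot":[0,0,0]},{"gripper":1,"translation":[0,0,-13.8],"delta_rot":[0,0,0]},{"gripper":1,"translation":[0,0,-13.8],"delta_rot":[0,0,0]},{"gripper":-1,"translation":[0,0,-13.8],"delta_rot":[0,0,0]},{"gripper":-1,"translation":[0,0,-13.8],"delta_rot":[0,0,0]},{"gripper":-1,"translation":[0,0,-13.8],"delta_rot":[0,0,0]}]' 6 && python3 -m creep '[{"gripper":-1,"translation":[0,0,0],"delta_rot":[0,0,0]},{"gripper":-1,"translation":[0,0,0],"delta_rot":[0,0,0]},{"gripper":-1,"translation":[0,0,0],"delta_rot":[0,0,0]},{"gripper":-1,"translation":[0,0,0],"delta_rot":[0,0,0]},{"gripper":-1,"translation":[0,0,0],"delta_rot":[0,0,0]},{"gripper":-1,"translation":[0,0,0],"delta_rot":[0,0,0]},{"gripper":-1,"translation":[0,0,0],"delta_rot":[0,0,0]},{"gripper":-1,"translation":[0,0,0],"delta_rot":[0,0,0]},{"gripper":-1,"translation":[0,0,0],"delta_rot":[0,0,0]},{"gripper":-1,"translation":[0,0,0],"delta_rot":[0,0,0]}]'
python3 - <<'E'
from h import *
ct=capture("top");cs=capture("side")
print("red lid",fit([cs],"red",[JAR[0],*LIDSEAT],(.569,-.382)),fit([ct],"red",LIDSEAT,(.569,-.382)))
E
```

```text
t: 16.9
ee_pos: [0.4847, -0.2083, 0.1496]
tool_rot: [-3.139, -0.003, 1.618]
contact_force: [-0.4, -0.6, -0.6]
finger_gap: 0.0915
gripper_force: 0.0
t: 17.9
ee_pos: [0.4882, -0.2136, 0.0137]
tool_rot: [3.139, 0.001, 1.615]
contact_force: [-0.8, -0.1, -0.5]
finger_gap: 0.0737
gripper_force: 0.0
t: 18.9
ee_pos: [0.488, -0.2132, 0.013]
tool_rot: [3.14, 0.0, 1.614]
contact_force: [1.0, 0.6, 5.1]
finger_gap: 0.0558
gripper_force: 6.0
red lid (array([ 0.5716, -0.381 ]), array([0.84])) (array([ 0.5665, -0.3801]), array([0.86]))
```

```bash
python3 -m creep '[{"gripper":-1,"translation":[0,0,0.4],"delta_rot":[0,0,0]},{"gripper":-1,"translation":[0.2,1,0.5],"delta_rot":[0,0,-1]},{"gripper":-1,"translation":[0.5,2.5,0.5],"delta_rot":[0,0,-2]},{"gripper":-1,"translation":[0.8,4,0.5],"delta_rot":[0,0,-3.5]},{"gripper":-1,"translation":[1.2,5.5,0.5],"delta_rot":[0,0,-5]},{"gripper":-1,"translation":[1.5,7,0.5],"delta_rot":[0,0,-6.5]},{"gripper":-1,"translation":[1.8,8.5,0.5],"delta_rot":[0,0,-8]},{"gripper":-1,"translation":[2.1,10,0.5],"delta_rot":[0,0,-9]},{"gripper":-1,"translation":[2.4,11.7,0.5],"delta_rot":[0,0,-10.1]},{"gripper":-1,"translation":[2.75,13.4,0.5],"delta_rot":[0,0,-10.1]}]'
python3 - <<'E'
from h import *
ct=capture("top");cs=capture("side");o=get_obs();print(o["ee_pos"],o["tool_rot"],o["finger_gap"],o["contact_force"])
a=ct["pixels"][150:250,190:390];b=cs["pixels"][130:250,240:400]
show("m1.png",np.vstack([cv2.resize(a,(600,300),interpolation=cv2.INTER_CUBIC),cv2.resize(b,(400,300),interpolation=cv2.INTER_CUBIC).__class__((300,600,3),np.uint8)*0+np.pad(cv2.resize(b,(400,300),interpolation=cv2.INTER_CUBIC),((0,0),(0,200),(0,0)))]))
E
```

```text
t: 20.0
ee_pos: [0.5126, -0.0785, 0.0156]
tool_rot: [-3.136, 0.001, 1.438]
contact_force: [-0.1, -0.3, -1.7]
finger_gap: 0.0559
gripper_force: 6.0
[ 0.51291608 -0.07726907  0.01561468] [-3.13648538e+00 -7.62587130e-04  1.44062798e+00] 0.056001065130842693 [-0.32553034  0.67381034 -1.7966966 ]
```

View pics/m1.png

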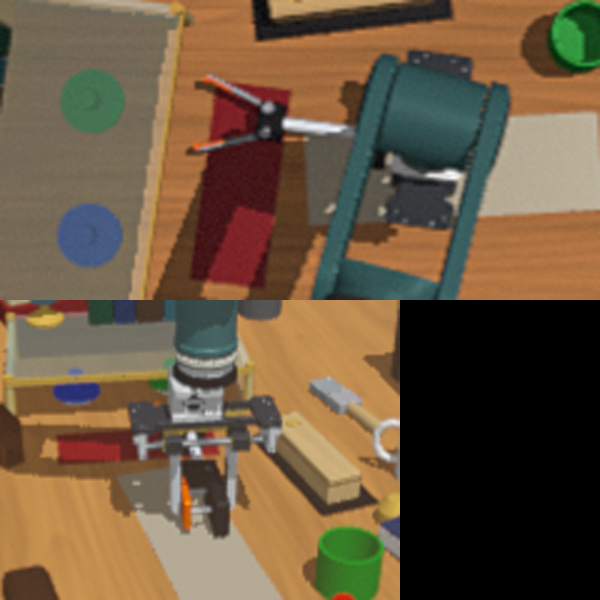

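```bash
python3 -m creep '[{"gripper":-1,"translation":[0.2,1.4,0],"delta_rot":[0,0,0]},{"gripper":-1,"translation":[0.4,2.8,0],"delta_rot":[0,0,0]},{"gripper":-1,"translation":[0.6,4.2,0],"delta_rot":[0,0,0]},{"gripper":-1,"translation":[0.8,5.6,0],"delta_rot":[0,0,0]},{"gripper":-1,"translation":[1,7,0],"delta_rot":[0,0,0]},{"gripper":-1,"translation":[1.2,8.5,0],"delta_rot":[0,0,0]},{"gripper":-1,"translation":[1.4,10,0],"delta_rot":[0,0,0]},{"gripper":-1,"translation":[1.6,11.5,0],"delta_rot":[0,0,0]},{"gripper":-1,"translation":[1.8,13,0],"delta_rot":[0,0,0]},{"gripper":-1,"translation":[1.9,13.9,0],"delta_rot":[0,0,0]}]'
python3 - <<'E'
from h import *
ct=capture("top");o=get_obs();print(o["ee_pos"],o["tool_rot"],o["finger_gap"],o["contact_force"])
a=ct["pixels"][150:250,180:340]
show("m2.png",cv2.resize(a,(800,500),interpolation=cv2.INTER_CUBIC))
E
```

```text
t: 21.1
ee_pos: [0.5341, 0.0616, 0.0175]
tool_rot: [3.141, -0.0, 1.439]
contact_force: [0.6, -0.7, -1.6]
finger_gap: 0.0563
gripper_force: 6.0
[0.53414715 0.06255487 0.01754082] [ 3.14141202e+00 -1.49516438e-03  1.43986740e+00] 0.055514571005256697 [ 0.55808264  1.78531482 -2.23045886]
```

View pics/m2.png

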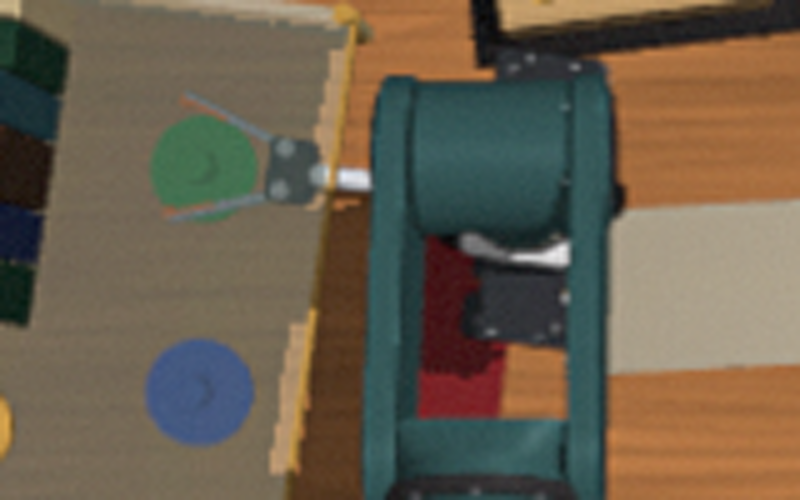

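Jaw tips (190,97) and (168,217) straddle the green knob (205,168), offset right as planned. Squeezing.

```bash
python3 -m creep '[{"gripper":-1,"translation":[0,0,0],"delta_rot":[0,0,0]},{"gripper":-1,"translation":[0,0,0],"delta_rot":[0,0,0]},{"gripper":-1,"translation":[0,0,0],"delta_rot":[0,0,0]},{"gripper":-1,"translation":[0,0,0],"delta_rot":[0,0,0]},{"gripper":-1,"translation":[0,0,0],"delta_rot":[0,0,0]},{"gripper":-1,"translation":[0,0,0],"delta_rot":[0,0,0]},{"gripper":-1,"translation":[0,0,0],"delta_rot":[0,0,0]},{"gripper":-1,"translation":[0,0,0],"delta_rot":[0,0,0]},{"gripper":-1,"translation":[0,0,0],"delta_rot":[0,0,0]},{"gripper":-1,"translation":[0,0,0],"delta_rot":[0,0,0]}]' 30
```

```text
t: 22.15
ee_pos: [0.534, 0.0596, 0.0176]
tool_rot: [3.141, 0.001, 1.438]
contact_force: [-0.1, -0.6, -2.5]
finger_gap: 0.0444
gripper_force: 30.0
```

```bash
python3 -m creep '[{"gripper":-1,"translation":[-0.1,-1,0.1],"delta_rot":[0,0,0]},{"gripper":-1,"translation":[-0.3,-2.5,0.2],"delta_rot":[0,0,0]},{"gripper":-1,"translation":[-0.6,-4.5,0.2],"delta_rot":[0,0,0]},{"gripper":-1,"translation":[-0.9,-6.5,0.2],"delta_rot":[0,0,0]},{"gripper":-1,"translation":[-1.1,-8.5,0.2],"delta_rot":[0,0,0]},{"gripper":-1,"translation":[-1.4,-10.5,0.2],"delta_rot":[0,0,0]},{"gripper":-1,"translation":[-1.7,-12.5,0.2],"delta_rot":[0,0,0]},{"gripper":-1,"translation":[-1.9,-14.5,0.2],"delta_rot":[0,0,0]},{"gripper":-1,"translation":[-2.2,-16.5,0.2],"delta_rot":[0,0,0]},{"gripper":-1,"translation":[-2.4,-18.2,0.2],"delta_rot":[0,0,0]}]'
python3 - <<'E'
from h import *
ct=capture("top");o=get_obs();print(o["ee_pos"],o["tool_rot"],o["finger_gap"],o["contact_force"])
print("lid g",fit([ct],"green",LID,(.545,.118)))
a=ct["pixels"][150:250,180:340]
show("m3.png",cv2.resize(a,(800,500),interpolation=cv2.INTER_CUBIC))
E
```

```text
t: 23.15
ee_pos: [0.5086, -0.1245, 0.0191]
tool_rot: [-3.14, 0.001, 1.437]
contact_force: [0.5, -0.8, -4.1]
finger_gap: 0.0443
gripper_force: 30.0
[ 0.50849734 -0.12699061  0.01918593] [-3.14069188  0.00389804  1.43566262] 0.0441138230015466 [-0.34382921 -2.68551136 -2.94658917]
lid g (array([0.5419, 0.1144]), array([0.64]))
```

View pics/m3.png

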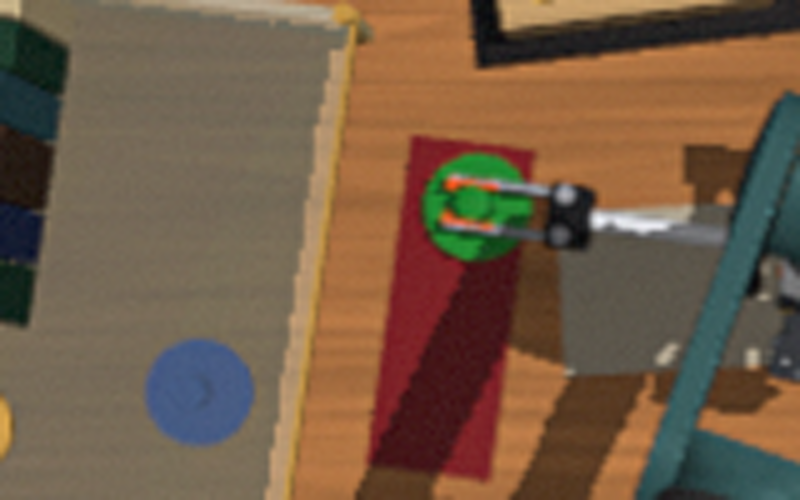

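```bash
python3 -m creep '[{"gripper":-1,"translation":[0,0,-0.2],"delta_rot":[0,0,0]},{"gripper":-1,"translation":[0,0,-0.2],"delta_rot":[0,0,0]},{"gripper":-1,"translation":[0,0,-0.2],"delta_rot":[0,0,0]},{"gripper":-1,"translation":[0,0,-0.2],"delta_rot":[0,0,0]},{"gripper":-1,"translation":[0,0,-0.2],"delta_rot":[0,0,0]},{"gripper":-1,"translation":[-0.1,-1,-0.2],"delta_rot":[0,0,0]},{"gripper":-1,"translation":[-0.3,-2,-0.2],"delta_rot":[0,0,0]},{"gripper":-1,"translation":[-0.4,-3,-0.2],"delta_rot":[0,0,0]},{"gripper":-1,"translation":[-0.5,-4,-0.2],"delta_rot":[0,0,0]},{"gripper":-1,"translation":[-0.7,-5,-0.2],"delta_rot":[0,0,0]}]' 6
python3 - <<'E'
from h import *
ct=capture("top");o=get_obs();print(o["ee_pos"],o["finger_gap"])
print("lid g",fit([ct],"green",LID,(.545,.118)))
print(plane(ct,[(358,262),(403,277),(250,265)],.03))
for d in trace("top","lid_blue_knob")[:2]: print(d["score"],rect(ct,d["region"],.014))
E
```

```text
t: 24.2
ee_pos: [0.5028, -0.1733, 0.0176]
tool_rot: [3.141, 0.0, 1.438]
contact_force: [0.8, 0.7, -0.9]
finger_gap: 0.0555
gripper_force: 6.0
[ 0.50250224 -0.17486588  0.01759487] 0.05589871657142395
lid g (array([0.5415, 0.1117]), array([0.94]))
[[ 0.30697614 -0.16161146]
 [ 0.25762383 -0.30902364]
 [ 0.29661857  0.19201924]]
```

```bash
python3 -m creep '[{"gripper":-1,"translation":[-1.5,0.2,0],"delta_rot":[0,0,0]},{"gripper":-1,"translation":[-3,0.4,0],"delta_rot":[0,0,0]},{"gripper":-1,"translation":[-4.5,0.6,0],"delta_rot":[0,0,0]},{"gripper":-1,"translation":[-6,0.8,0],"delta_rot":[0,0,0]},{"gripper":-1,"translation":[-7.5,1,0],"delta_rot":[0,0,0]},{"gripper":-1,"translation":[-9,2.8,0],"delta_rot":[0,0,0]},{"gripper":-1,"translation":[-10.2,4.6,0],"delta_rot":[0,0,0]},{"gripper":-1,"translation":[-11.4,6.5,0],"delta_rot":[0,0,0]},{"gripper":-1,"translation":[-12.5,8.5,0],"delta_rot":[0,0,0]},{"gripper":-1,"translation":[-13.6,10.3,0],"delta_rot":[0,0,0]}]'
python3 - <<'E'
from h import *
ct=capture("top");o=get_obs();print(o["ee_pos"],o["tool_rot"],o["finger_gap"],o["contact_force"])
a=ct["pixels"][170:270,180:340]
show("m4.png",cv2.resize(a,(800,500),interpolation=cv2.INTER_CUBIC))
E
```

```text
t: 25.3
ee_pos: [0.3664, -0.0685, 0.0177]
tool_rot: [3.141, 0.0, 1.438]
contact_force: [0.4, 0.0, -1.9]
finger_gap: 0.0559
gripper_force: 6.0
[ 0.36426031 -0.06589408  0.01699752] [-3.13899146e+00 -2.59248360e-03  1.43922050e+00] 0.055831342192681314 [-0.73059086  2.98978604 -2.51712794]
```

View pics/m4.png

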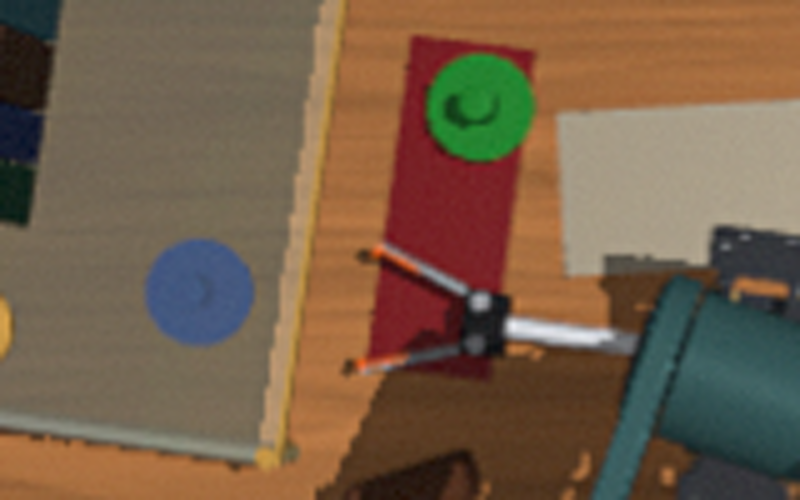

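```bash
python3 -m creep '[{"gripper":-1,"translation":[0.4,1.3,0],"delta_rot":[0,0,0]},{"gripper":-1,"translation":[0.5,2.6,0],"delta_rot":[0,0,0]},{"gripper":-1,"translation":[0.7,4,0],"delta_rot":[0,0,0]},{"gripper":-1,"translation":[0.9,5.4,0],"delta_rot":[0,0,0]},{"gripper":-1,"translation":[1.1,6.8,0],"delta_rot":[0,0,0]},{"gripper":-1,"translation":[1.3,8.2,0],"delta_rot":[0,0,0]},{"gripper":-1,"translation":[1.5,9.6,0],"delta_rot":[0,0,0]},{"gripper":-1,"translation":[1.7,11,0],"delta_rot":[0,0,0]},{"gripper":-1,"translation":[1.8,12,0],"delta_rot":[0,0,0]},{"gripper":-1,"translation":[1.9,12.6,0],"delta_rot":[0,0,0]}]'
python3 - <<'E'
from h import *
ct=capture("top");o=get_obs();print(o["ee_pos"],o["tool_rot"],o["finger_gap"],o["contact_force"])
a=ct["pixels"][190:260,190:290]
show("m5.png",cv2.resize(a,(800,560),interpolation=cv2.INTER_CUBIC))
E
```

```text
t: 26.35
ee_pos: [0.3861, 0.0573, 0.0176]
tool_rot: [3.141, 0.0, 1.439]
contact_force: [-0.1, -1.6, -2.6]
finger_gap: 0.056
gripper_force: 6.0
[0.38618394 0.05790076 0.01757258] [ 3.14127931e+00 -6.75332688e-04  1.43903544e+00] 0.055874401280185074 [-0.39608699  0.21448762 -3.00929718]
```

View pics/m5.png

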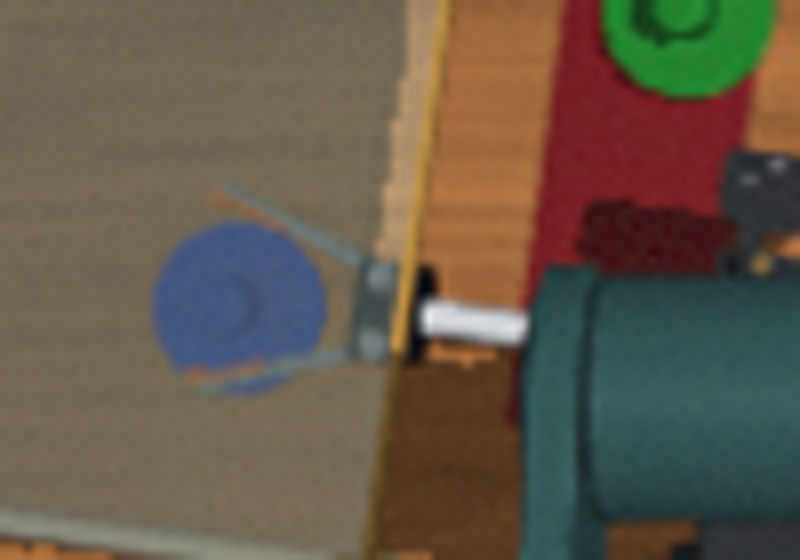

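```bash
python3 -m creep '[{"gripper":-1,"translation":[0,0,0],"delta_rot":[0,0,0]},{"gripper":-1,"translation":[0,0,0],"delta_rot":[0,0,0]},{"gripper":-1,"translation":[0,0,0],"delta_rot":[0,0,0]},{"gripper":-1,"translation":[0,0,0],"delta_rot":[0,0,0]},{"gripper":-1,"translation":[0,0,0],"delta_rot":[0,0,0]},{"gripper":-1,"translation":[0,0,0],"delta_rot":[0,0,0]},{"gripper":-1,"translation":[0,0,0],"delta_rot":[0,0,0]},{"gripper":-1,"translation":[0,0,0],"delta_rot":[0,0,0]},{"gripper":-1,"translation":[0,0,0],"delta_rot":[0,0,0]},{"gripper":-1,"translation":[0,0,0],"delta_rot":[0,0,0]}]' 30 && python3 -m creep '[{"gripper":-1,"translation":[-0.1,-1,0.1],"delta_rot":[0,0,0]},{"gripper":-1,"translation":[-0.3,-2.5,0.2],"delta_rot":[0,0,0]},{"gripper":-1,"translation":[-0.5,-4,0.2],"delta_rot":[0,0,0]},{"gripper":-1,"translation":[-0.7,-5.7,0.2],"delta_rot":[0,0,0]},{"gripper":-1,"translation":[-1,-7.4,0.2],"delta_rot":[0,0,0]},{"gripper":-1,"translation":[-1.2,-9.1,0.2],"delta_rot":[0,0,0]},{"gripper":-1,"translation":[-1.4,-10.8,0.2],"delta_rot":[0,0,0]},{"gripper":-1,"translation":[-1.6,-12.5,0.2],"delta_rot":[0,0,0]},{"gripper":-1,"translation":[-1.8,-14.2,0.2],"delta_rot":[0,0,0]},{"gripper":-1,"translation":[-2.1,-15.9,0.2],"delta_rot":[0,0,0]}]'
python3 - <<'E'
from h import *
ct=capture("top");o=get_obs();print(o["ee_pos"],o["finger_gap"],o["contact_force"])
print("lid b",fit([ct],"blue",LID,(.396,.139)))
E
```

```text
t: 27.4
ee_pos: [0.3859, 0.0568, 0.0175]
tool_rot: [3.141, 0.0, 1.438]
contact_force: [-0.4, -0.6, -0.8]
finger_gap: 0.0444
gripper_force: 30.0
t: 28.4
ee_pos: [0.3642, -0.1037, 0.0192]
tool_rot: [-3.141, 0.001, 1.438]
contact_force: [0.2, 0.4, -3.7]
finger_gap: 0.0444
gripper_force: 30.0
[ 0.36398749 -0.10591678  0.01937668] 0.044407088123433525 [-0.94409888 -2.09923414 -3.2218128 ]
lid b (array([0.3981, 0.1383]), array([0.73]))
```

```bash
python3 -m creep '[{"gripper":-1,"translation":[0,0,0],"delta_rot":[0,0,0]},{"gripper":-1,"translation":[0,0,0],"delta_rot":[0,0,0]},{"gripper":-1,"translation":[0,0,0],"delta_rot":[0,0,0]},{"gripper":-1,"translation":[0,0,0],"delta_rot":[0,0,0]},{"gripper":-1,"translation":[0,0,0],"delta_rot":[0,0,0]},{"gripper":-1,"translation":[0,-1,0],"delta_rot":[0,0,0]},{"gripper":-1,"translation":[0.1,-2,0],"delta_rot":[0,0,0]},{"gripper":-1,"translation":[0.3,-3,0],"delta_rot":[0,0,0]},{"gripper":-1,"translation":[0.4,-4,0],"delta_rot":[0,0,0]},{"gripper":-1,"translation":[0.5,-5,0],"delta_rot":[0,0,0]}]' 6 && python3 -m creep '[{"gripper":-1,"translation":[1.2,-0.4,0],"delta_rot":[0,0,0]},{"gripper":-1,"translation":[2.5,-0.8,0],"delta_rot":[0,0,1]},{"gripper":-1,"translation":[3.8,-1.2,0],"delta_rot":[0,0,2]},{"gripper":-1,"translation":[5.1,-1.7,0],"delta_rot":[0,0,3.5]},{"gripper":-1,"translation":[6.4,-2.2,0],"delta_rot":[0,0,5]},{"gripper":-1,"translation":[7.7,-3,0],"delta_rot":[0,0,6.5]},{"gripper":-1,"translation":[9,-3.8,0],"delta_rot":[0,0,8]},{"gripper":-1,"translation":[10.3,-4.6,0],"delta_rot":[0,0,9]},{"gripper":-1,"translation":[11.6,-5.4,0],"delta_rot":[0,0,10.1]},{"gripper":-1,"translation":[12,-5.6,0],"delta_rot":[0,0,10.1]}]'
python3 - <<'E'
from h import *
ct=capture("top");o=get_obs();print(o["ee_pos"],o["tool_rot"],o["finger_gap"],o["contact_force"])
print("lid b",fit([ct],"blue",LID,(.396,.139)),"g",fit([ct],"green",LID,(.5415,.1117)))
a=ct["pixels"][140:260,230:430]
show("m6.png",cv2.resize(a,(800,480),interpolation=cv2.INTER_CUBIC))
E
```

```text
t: 29.45
ee_pos: [0.37, -0.1532, 0.0195]
tool_rot: [3.142, -0.0, 1.438]
contact_force: [-0.1, 0.7, -1.6]
finger_gap: 0.0556
gripper_force: 6.0
t: 30.45
ee_pos: [0.4907, -0.2097, 0.0193]
tool_rot: [3.141, 0.001, 1.614]
contact_force: [-0.8, 0.0, -2.1]
finger_gap: 0.0559
gripper_force: 6.0
[ 0.49075917 -0.20953454  0.01926809] [3.14128319e+00 6.49554378e-04 1.61329847e+00] 0.05592357026487584 [ 0.45321701 -0.9492594  -1.25163805]
lid b (array([0.3979, 0.1365]), array([0.95])) g (array([0.5415, 0.1117]), array([0.94]))
```

View pics/m6.png

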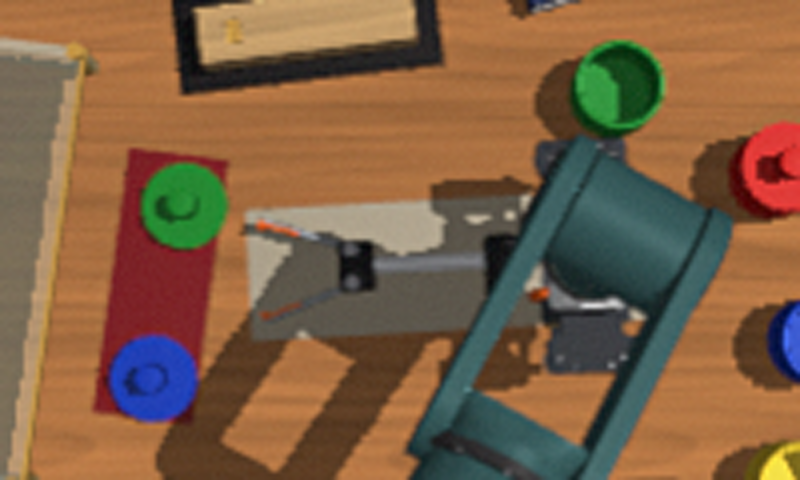

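Reacher lies back along its mat (hub 357,265; jaw tips 265,228 / 268,315); green lid at (185,205), blue at (152,378). Lower, let go, and fetch the green lid.

```bash
python3 -m creep '[{"gripper":-1,"translation":[0,0,-0.3],"delta_rot":[0,0,0]},{"gripper":-1,"translation":[0,0,-0.6],"delta_rot":[0,0,0]},{"gripper":-1,"translation":[0,0,-0.6],"delta_rot":[0,0,0]},{"gripper":1,"translation":[0,0,-0.6],"delta_rot":[0,0,0]},{"gripper":1,"translation":[0,0,-0.6],"delta_rot":[0,0,0]},{"gripper":1,"translation":[0,0,0],"delta_rot":[0,0,0]},{"gripper":1,"translation":[0,0,1],"delta_rot":[0,0,0]},{"gripper":1,"translation":[0,0,4],"delta_rot":[0,0,0]},{"gripper":1,"translation":[0,0,8],"delta_rot":[0,0,0]},{"gripper":1,"translation":[0,0,12],"delta_rot":[0,0,0]}]' 20 && python3 -m creep '[{"gripper":0,"translation":[0.7,4,0],"delta_rot":[0,0,0]},{"gripper":0,"translation":[1.4,8,0],"delta_rot":[0,0,0]},{"gripper":0,"translation":[2.1,12,0],"delta_rot":[0,0,0]},{"gripper":0,"translation":[2.8,16,0],"delta_rot":[0,0,0]},{"gripper":0,"translation":[3.5,20,0],"delta_rot":[0,0,0]},{"gripper":0,"translation":[4.2,24,0],"delta_rot":[0,0,0]},{"gripper":0,"translation":[4.8,28,0],"delta_rot":[0,0,0]},{"gripper":0,"translation":[5.1,32.1,-2],"delta_rot":[0,0,0]},{"gripper":0,"translation":[5.1,32.1,-5],"delta_rot":[0,0,0]},{"gripper":0,"translation":[5.1,32.1,-8],"delta_rot":[0,0,0]}]'
```

```text
t: 31.5
ee_pos: [0.4901, -0.2078, 0.1415]
tool_rot: [3.141, -0.0, 1.615]
contact_force: [0.6, 0.8, -0.4]
finger_gap: 0.0919
gripper_force: 0.0
t: 32.5
ee_pos: [0.5421, 0.115, 0.0604]
tool_rot: [3.138, -0.001, 1.618]
contact_force: [-0.3, -0.4, -0.0]
finger_gap: 0.047
gripper_force: 0.0
```

Run:
```python
from h import *
ct=capture("top");o=get_obs();print(o["ee_pos"],o["tool_rot"])
for n,col,P,x in[("jar","blue",JAR,(.432,-.41)),("jar","green",JAR,(.635,-.243))]: print(n,col,fit([ct],col,P,x))
hsv=cv2.cvtColor(ct["pixels"],cv2.COLOR_RGB2HSV)
m=cv2.inRange(hsv,np.array((4,190,150)),np.array((13,255,255)));m[:,:355]=0;m[:,395:]=0
print("trigger",rect(ct,m>0,.047))
```

```text
[0.53777467 0.11384706 0.05385016] [-3.13406225e+00  1.96832322e-04  1.61648771e+00]
jar blue (array([ 0.4294, -0.4143]), array([0.92]))
jar green (array([ 0.6381, -0.2486]), array([0.89]))
trigger (array([ 0.4654, -0.2066]), array([66.,  8.]), -86.2)
```

```bash
python3 -m creep '[{"gripper":0,"translation":[0,0,-2],"delta_rot":[0,0,0]},{"gripper":0,"translation":[0,0,-3.5],"delta_rot":[0,0,0]},{"gripper":0,"translation":[0,0,-4],"delta_rot":[0,0,0]},{"gripper":0,"translation":[0,0,-4],"delta_rot":[0,0,0]},{"gripper":-1,"translation":[0,0,-4],"delta_rot":[0,0,0]},{"gripper":-1,"translation":[0,0,-4],"delta_rot":[0,0,0]},{"gripper":-1,"translation":[0,0,-4],"delta_rot":[0,0,0]},{"gripper":-1,"translation":[0,0,-4],"delta_rot":[0,0,0]},{"gripper":-1,"translation":[0,0,-2],"delta_rot":[0,0,0]},{"gripper":-1,"translation":[0,0,2],"delta_rot":[0,0,0]}]' && python3 -m creep '[{"gripper":-1,"translation":[0,0,4],"delta_rot":[0,0,0]},{"gripper":-1,"translation":[1.2,-4.2,6],"delta_rot":[0,0,0]},{"gripper":-1,"translation":[2.4,-8.4,6],"delta_rot":[0,0,0]},{"gripper":-1,"translation":[3.6,-12.6,6],"delta_rot":[0,0,0]},{"gripper":-1,"translation":[4.8,-16.8,6],"delta_rot":[0,0,0]},{"gripper":-1,"translation":[6,-21,6],"delta_rot":[0,0,0]},{"gripper":-1,"translation":[7.2,-25.2,6],"delta_rot":[0,0,0]},{"gripper":-1,"translation":[8.4,-29.4,6],"delta_rot":[0,0,0]},{"gripper":-1,"translation":[9.4,-33.6,6],"delta_rot":[0,0,0]},{"gripper":-1,"translation":[9.7,-35.9,6],"delta_rot":[0,0,0]}]'
python3 - <<'E'
from h import *
o=get_obs();ct=capture("top");cs=capture("side");o=get_obs();print(o["ee_pos"],o["tool_rot"],o["finger_gap"])
print(fit([cs],"green",JAR,(.638,-.248)))
print(fit([cs],"green",LID,o["ee_pos"][:2],z=o["ee_pos"][2]-.019,r=.04))
E
```

```text
t: 33.55
ee_pos: [0.5376, 0.1125, 0.0761]
tool_rot: [-3.132, 0.001, 1.614]
contact_force: [1.0, 0.3, -0.2]
finger_gap: 0.0237
gripper_force: 20.0
t: 34.55
ee_pos: [0.6379, -0.2497, 0.1386]
tool_rot: [-3.141, 0.001, 1.612]
contact_force: [-0.5, 0.1, -1.1]
finger_gap: 0.0234
gripper_force: 20.0
[ 0.63739093 -0.24981364  0.13829512] [-3.14031819e+00  5.12540557e-04  1.60986947e+00] 0.023607355621565695
(array([ 0.6424, -0.2441]), array([0.76]))
(array([ 0.6386, -0.2584]), array([0.75]))
```

```bash
python3 -m creep '[{"gripper":-1,"translation":[0.1,0.1,-2],"delta_rot":[0,0,0]},{"gripper":-1,"translation":[0.1,0.1,-4],"delta_rot":[0,0,0]},{"gripper":-1,"translation":[0.1,0.1,-5.4],"delta_rot":[0,0,0]},{"gripper":-1,"translation":[0.1,0.1,-6],"delta_rot":[0,0,0]},{"gripper":-1,"translation":[0.1,0.1,-6.3],"delta_rot":[0,0,0]},{"gripper":-1,"translation":[0.1,0.1,-6.5],"delta_rot":[0,0,0]},{"gripper":-1,"translation":[0.1,0.1,-6.7],"delta_rot":[0,0,0]},{"gripper":-1,"translation":[0.1,0.1,-6.8],"delta_rot":[0,0,0]},{"gripper":-1,"translation":[0.1,0.1,-6.8],"delta_rot":[0,0,0]},{"gripper":-1,"translation":[0.1,0.1,-6.8],"delta_rot":[0,0,0]}]'
python3 - <<'E'
from h import *
cs=capture("side");o=get_obs();print(o["ee_pos"],o["contact_force"])
a=cs["pixels"];show("s3.png",cv2.resize(a[180:280,320:420],(500,500),interpolation=cv2.INTER_CUBIC))
E
```

```text
t: 35.65
ee_pos: [0.6393, -0.2452, 0.0725]
tool_rot: [3.14, 0.001, 1.614]
contact_force: [-0.7, 0.4, 1.4]
finger_gap: 0.0231
gripper_force: 20.0
[ 0.63935201 -0.24524425  0.07252411] [-0.36514448  0.61784103  1.77468328]
```

View pics/s3.png

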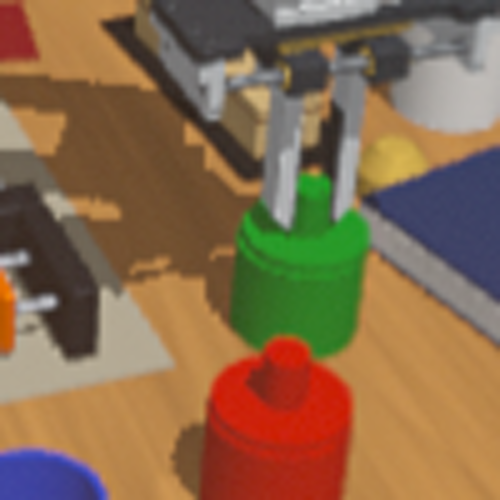

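```bash
python3 -m creep '[{"gripper":-0.1,"translation":[0,0,0],"delta_rot":[0,0,0]},{"gripper":-0.1,"translation":[0,0,0.2],"delta_rot":[0,0,0]},{"gripper":-0.1,"translation":[0,0,2],"delta_rot":[0,0,0]},{"gripper":0,"translation":[0,0,5],"delta_rot":[0,0,0]},{"gripper":0,"translation":[0,0,8],"delta_rot":[0,0,0]},{"gripper":0,"translation":[-2.5,4,8],"delta_rot":[0,0,0]},{"gripper":0,"translation":[-5,8,8],"delta_rot":[0,0,0]},{"gripper":0,"translation":[-7.5,12,8],"delta_rot":[0,0,0]},{"gripper":0,"translation":[-10,16,8],"delta_rot":[0,0,0]},{"gripper":0,"translation":[-12.5,20,8],"delta_rot":[0,0,0]}]' && python3 -m creep '[{"gripper":0,"translation":[-2.5,4,0],"delta_rot":[0,0,0]},{"gripper":0,"translation":[-5,8,0],"delta_rot":[0,0,0]},{"gripper":0,"translation":[-7.5,12,0],"delta_rot":[0,0,0]},{"gripper":0,"translation":[-10,16,-1],"delta_rot":[0,0,0]},{"gripper":0,"translation":[-11.6,18.2,-4],"delta_rot":[0,0,0]},{"gripper":0,"translation":[-11.6,18.2,-7],"delta_rot":[0,0,0]},{"gripper":0,"translation":[-11.6,18.2,-9],"delta_rot":[0,0,0]},{"gripper":0,"translation":[-11.6,18.2,-9],"delta_rot":[0,0,0]},{"gripper":0,"translation":[-11.6,18.2,-9],"delta_rot":[0,0,0]},{"gripper":0,"translation":[-11.6,18.2,-9],"delta_rot":[0,0,0]}]'
python3 - <<'E'
from h import *
ct=capture("top");cs=capture("side")
print("green",fit([cs],"green",[JAR[0],*LIDSEAT],(.639,-.245)),fit([ct],"green",LIDSEAT,(.639,-.245)))
print("blue jar",fit([ct],"blue",JAR,(.4295,-.4143)),fit([cs],"blue",JAR,(.4295,-.4143)))
print("blue lid",fit([cs],"blue",LID,(.398,.1365)))
E
```

```text
t: 36.7
ee_pos: [0.5126, -0.0437, 0.1514]
tool_rot: [3.141, -0.0, 1.614]
contact_force: [0.9, 1.1, -0.2]
finger_gap: 0.0469
gripper_force: 0.0
t: 37.7
ee_pos: [0.3992, 0.137, 0.0631]
tool_rot: [3.139, -0.0, 1.614]
contact_force: [0.6, -0.2, 0.9]
finger_gap: 0.0467
gripper_force: 0.0
green (array([ 0.6441, -0.2449]), array([0.77])) (array([ 0.6348, -0.2455]), array([0.9]))
blue jar (array([ 0.4294, -0.4143]), array([0.93])) (array([ 0.4306, -0.4134]), array([0.9]))
blue lid (array([0.4003, 0.1327]), array([0.9]))
```

```bash
python3 -m creep '[{"gripper":0,"translation":[0,0,-2],"delta_rot":[0,0,0]},{"gripper":0,"translation":[0,0,-3.8],"delta_rot":[0,0,0]},{"gripper":0,"translation":[0,0,-4.3],"delta_rot":[0,0,0]},{"gripper":0,"translation":[0,0,-4.3],"delta_rot":[0,0,0]},{"gripper":-1,"translation":[0,0,-4.3],"delta_rot":[0,0,0]},{"gripper":-1,"translation":[0,0,-4.3],"delta_rot":[0,0,0]},{"gripper":-1,"translation":[0,0,-4.3],"delta_rot":[0,0,0]},{"gripper":-1,"translation":[0,0,-4.3],"delta_rot":[0,0,0]},{"gripper":-1,"translation":[0,0,-2],"delta_rot":[0,0,0]},{"gripper":-1,"translation":[0,0,2],"delta_rot":[0,0,0]}]' && python3 -m creep '[{"gripper":-1,"translation":[0,0,4],"delta_rot":[0,0,0]},{"gripper":-1,"translation":[0.2,-4.2,6],"delta_rot":[0,0,0]},{"gripper":-1,"translation":[0.4,-8.4,6],"delta_rot":[0,0,0]},{"gripper":-1,"translation":[0.6,-12.6,6],"delta_rot":[0,0,0]},{"gripper":-1,"translation":[0.8,-16.8,6],"delta_rot":[0,0,0]},{"gripper":-1,"translation":[1,-21,6],"delta_rot":[0,0,0]},{"gripper":-1,"translation":[1.2,-25.2,6],"delta_rot":[0,0,0]},{"gripper":-1,"translation":[1.4,-29.4,6],"delta_rot":[0,0,0]},{"gripper":-1,"translation":[1.6,-33.6,6],"delta_rot":[0,0,0]},{"gripper":-1,"translation":[1.8,-37.8,6],"delta_rot":[0,0,0]}]'  && python3 -m creep '[{"gripper":-1,"translation":[0.3,-4.2,0],"delta_rot":[0,0,0]},{"gripper":-1,"translation":[0.6,-8.4,0],"delta_rot":[0,0,0]},{"gripper":-1,"translation":[0.9,-12.6,0],"delta_rot":[0,0,0]},{"gripper":-1,"translation":[1.2,-16,0],"delta_rot":[0,0,0]},{"gripper":-1,"translation":[1.3,-17.3,0],"delta_rot":[0,0,0]},{"gripper":-1,"translation":[1.3,-17.3,-1],"delta_rot":[0,0,0]},{"gripper":-1,"translation":[1.3,-17.3,-2],"delta_rot":[0,0,0]},{"gripper":-1,"translation":[1.3,-17.3,-3],"delta_rot":[0,0,0]},{"gripper":-1,"translation":[1.3,-17.3,-3],"delta_rot":[0,0,0]},{"gripper":-1,"translation":[1.3,-17.3,-3],"delta_rot":[0,0,0]}]'
python3 - <<'E'
from h import *
ct=capture("top");cs=capture("side");o=get_obs();print(o["ee_pos"],o["finger_gap"])
print(fit([cs],"blue",LID,o["ee_pos"][:2],z=o["ee_pos"][2]-.019,r=.04),fit([cs],"blue",JAR,(.43,-.414)))
E
```

```text
t: 38.8
ee_pos: [0.3951, 0.1363, 0.0792]
tool_rot: [-3.134, 0.001, 1.614]
contact_force: [1.0, -0.3, -0.9]
finger_gap: 0.0234
gripper_force: 20.0
t: 39.8
ee_pos: [0.4156, -0.2428, 0.1415]
tool_rot: [3.141, -0.0, 1.614]
contact_force: [1.0, 0.0, -0.4]
finger_gap: 0.0233
gripper_force: 20.0
t: 40.8
ee_pos: [0.4289, -0.4127, 0.1111]
tool_rot: [-3.141, -0.001, 1.616]
contact_force: [0.3, 1.2, -0.4]
finger_gap: 0.0231
gripper_force: 20.0
[ 0.42927037 -0.41366999  0.11215292] 0.023702334264809402
(array([ 0.4263, -0.4261]), array([0.79])) (array([ 0.4342, -0.4043]), array([0.79]))
```

```bash
python3 -m creep '[{"gripper":-1,"translation":[0.1,0,-1],"delta_rot":[0,0,0]},{"gripper":-1,"translation":[0.1,0,-2],"delta_rot":[0,0,0]},{"gripper":-1,"translation":[0.1,0,-2.8],"delta_rot":[0,0,0]},{"gripper":-1,"translation":[0.1,0,-3.3],"delta_rot":[0,0,0]},{"gripper":-1,"translation":[0.1,0,-3.6],"delta_rot":[0,0,0]},{"gripper":-1,"translation":[0.1,0,-3.8],"delta_rot":[0,0,0]},{"gripper":-1,"translation":[0.1,0,-4],"delta_rot":[0,0,0]},{"gripper":-1,"translation":[0.1,0,-4.1],"delta_rot":[0,0,0]},{"gripper":-1,"translation":[0.1,0,-4.1],"delta_rot":[0,0,0]},{"gripper":-1,"translation":[0.1,0,-4.1],"delta_rot":[0,0,0]}]'
python3 - <<'E'
from h import *
cs=capture("side");o=get_obs();print(o["ee_pos"],o["contact_force"])
a=cs["pixels"];show("s4.png",cv2.resize(a[210:330,280:400],(480,480),interpolation=cv2.INTER_CUBIC))
E
```

```text
t: 41.9
ee_pos: [0.4301, -0.4143, 0.0714]
tool_rot: [3.141, 0.001, 1.614]
contact_force: [-0.9, 1.0, 3.3]
finger_gap: 0.0232
gripper_force: 20.0
[ 0.43006615 -0.41435292  0.07134927] [-1.18153568  0.63042428  3.3178638 ]
```

View pics/s4.png

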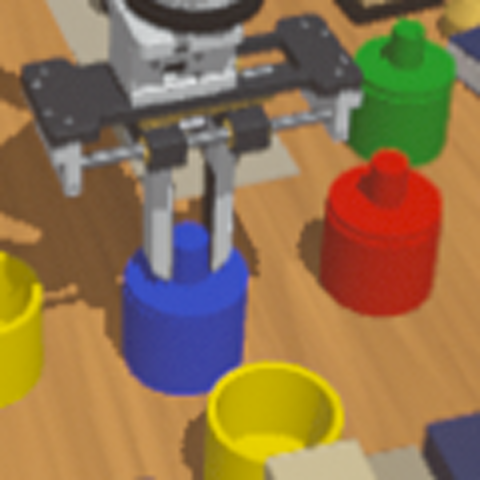

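Blue lid flush on the blue canister (185,285 in crop); red and green also seated. Now the box.

```bash
python3 -m creep '[{"gripper":-0.1,"translation":[0,0,0],"delta_rot":[0,0,0]},{"gripper":-0.1,"translation":[0,0,0.2],"delta_rot":[0,0,0]},{"gripper":-0.1,"translation":[0,0,2],"delta_rot":[0,0,0]},{"gripper":0,"translation":[0,0,5],"delta_rot":[0,0,0]},{"gripper":1,"translation":[0,0,8],"delta_rot":[0,0,0]},{"gripper":1,"translation":[2,4,8],"delta_rot":[0,0,0]},{"gripper":1,"translation":[4,8,8],"delta_rot":[0,0,1]},{"gripper":1,"translation":[6,12,8],"delta_rot":[0,0,2]},{"gripper":1,"translation":[8,16,8],"delta_rot":[0,0,3]},{"gripper":1,"translation":[10,20,8],"delta_rot":[0,0,4.3]}]'
python3 - <<'E'
from h import *
ct=capture("top");cs=capture("side")
for d in trace("top","pencil_box_mid")[:2]: print(round(d["score"],2),np.round(d["uv"]),*rect(ct,d["region"],.041))
for c,x in[("blue",(.43,-.4143)),("red",(.5685,-.381)),("green",(.638,-.2465))]:
  print(c,fit([cs],c,[JAR[0],*LIDSEAT],x),fit([ct],c,LIDSEAT,x),fit([ct],c,[JAR[0],*LIDSEAT],x))
E
```

```text
t: 42.95
ee_pos: [0.5305, -0.2125, 0.1504]
tool_rot: [3.141, 0.0, 1.69]
contact_force: [-0.0, -0.1, 0.1]
finger_gap: 0.0912
gripper_force: 0.0
0.76 [305. 146.] [0.6865 0.0076] [180.  56.] -83.2
0.51 [311. 154.] [0.6837 0.0051] [223.  83.] -83.1
blue (array([ 0.4311, -0.4138]), array([0.89])) (array([ 0.4286, -0.41  ]), array([0.85])) (array([ 0.4294, -0.415 ]), array([0.94]))
red (array([ 0.5718, -0.3811]), array([0.86])) (array([ 0.5669, -0.3828]), array([0.67])) (array([ 0.5682, -0.3846]), array([0.59]))
green (array([ 0.6432, -0.2436]), array([0.79])) (array([ 0.6727, -0.2705]), array([0.08])) (array([ 0.6403, -0.2521]), array([0.07]))
```

```bash
python3 -m creep '[{"gripper":1,"translation":[2.7,3.7,0],"delta_rot":[0,0,0]},{"gripper":1,"translation":[5.4,7.4,0],"delta_rot":[0,0,0]},{"gripper":1,"translation":[8,11.1,0],"delta_rot":[0,0,0]},{"gripper":1,"translation":[10.7,14.8,0],"delta_rot":[0,0,0]},{"gripper":1,"translation":[13.4,18.5,0],"delta_rot":[0,0,0]},{"gripper":1,"translation":[16.1,22.2,0],"delta_rot":[0,0,0]},{"gripper":1,"translation":[16.1,22.2,-1],"delta_rot":[0,0,0]},{"gripper":1,"translation":[16.1,22.2,-3],"delta_rot":[0,0,0]},{"gripper":1,"translation":[16.1,22.2,-5],"delta_rot":[0,0,0]},{"gripper":1,"translation":[16.1,22.2,-7],"delta_rot":[0,0,0]}]' 25 && python3 -m creep '[{"gripper":1,"translation":[0,0,-2],"delta_rot":[0,0,0]},{"gripper":1,"translation":[0,0,-4],"delta_rot":[0,0,0]},{"gripper":1,"translation":[0,0,-6],"delta_rot":[0,0,0]},{"gripper":1,"translation":[0,0,-6.7],"delta_rot":[0,0,0]},{"gripper":-1,"translation":[0,0,-6.7],"delta_rot":[0,0,0]},{"gripper":-1,"translation":[0,0,-6.7],"delta_rot":[0,0,0]},{"gripper":-1,"translation":[0,0,-6.7],"delta_rot":[0,0,0]},{"gripper":-1,"translation":[0,0,-6.7],"delta_rot":[0,0,0]},{"gripper":-1,"translation":[0,0,-6.7],"delta_rot":[0,0,0]},{"gripper":-1,"translation":[0,0,-6.7],"delta_rot":[0,0,0]}]'
```

```text
t: 44.1
ee_pos: [0.6905, 0.0055, 0.0792]
tool_rot: [-3.141, 0.001, 1.687]
contact_force: [-0.2, 0.4, -0.1]
finger_gap: 0.0938
gripper_force: 0.0
t: 45.1
ee_pos: [0.6912, 0.008, 0.0141]
tool_rot: [3.14, 0.0, 1.69]
contact_force: [1.4, -0.0, 1.0]
finger_gap: 0.0496
gripper_force: 2.1
```

```bash
python3 -m creep '[{"gripper":-1,"translation":[0,0,0],"delta_rot":[0,0,0]},{"gripper":-1,"translation":[0,0,0],"delta_rot":[0,0,0]},{"gripper":-1,"translation":[0,0,1],"delta_rot":[0,0,0]},{"gripper":-1,"translation":[0,0,3],"delta_rot":[0,0,0]},{"gripper":-1,"translation":[0,0,5],"delta_rot":[0,0,0]},{"gripper":-1,"translation":[0,0,7],"delta_rot":[0,0,0]},{"gripper":-1,"translation":[0,0,8],"delta_rot":[0,0,0]},{"gripper":-1,"translation":[0,0,8],"delta_rot":[0,0,0]},{"gripper":-1,"translation":[0,0,8],"delta_rot":[0,0,0]},{"gripper":-1,"translation":[0,0,8],"delta_rot":[0,0,0]}]' && python3 -m creep '[{"gripper":-1,"translation":[-2.2,1.3,0],"delta_rot":[0,0,7.6]},{"gripper":-1,"translation":[-4.4,2.5,0],"delta_rot":[0,0,15.2]},{"gripper":-1,"translation":[-6.6,3.8,0],"delta_rot":[0,0,22.8]},{"gripper":-1,"translation":[-8.8,5,0],"delta_rot":[0,0,30.4]},{"gripper":-1,"translation":[-11,6.3,0],"delta_rot":[0,0,38]},{"gripper":-1,"translation":[-13.2,7.5,0],"delta_rot":[0,0,45.6]},{"gripper":-1,"translation":[-15.4,8.8,0],"delta_rot":[0,0,53.2]},{"gripper":-1,"translation":[-17.6,10,0],"delta_rot":[0,0,60.8]},{"gripper":-1,"translation":[-19.8,11.4,0],"delta_rot":[0,0,68.4]},{"gripper":-1,"translation":[-21.6,12.4,0],"delta_rot":[0,0,75.6]}]' && python3 -m creep '[{"gripper":-1,"translation":[0,0,-2],"delta_rot":[0,0,0]},{"gripper":-1,"translation":[0,0,-4],"delta_rot":[0,0,0]},{"gripper":-1,"translation":[0,0,-5.5],"delta_rot":[0,0,0]},{"gripper":-1,"translation":[0,0,-6.7],"delta_rot":[0,0,0]},{"gripper":-1,"translation":[0,0,-7.4],"delta_rot":[0,0,0]},{"gripper":-1,"translation":[0,0,-7.9],"delta_rot":[0,0,0]},{"gripper":-1,"translation":[0,0,-8],"delta_rot":[0,0,0]},{"gripper":-1,"translation":[0,0,-8],"delta_rot":[0,0,0]},{"gripper":-1,"translation":[0,0,-8],"delta_rot":[0,0,0]},{"gripper":-1,"translation":[0,0,-8],"delta_rot":[0,0,0]}]'
```

```text
t: 46.1
ee_pos: [0.6898, 0.008, 0.0915]
tool_rot: [-3.138, -0.001, 1.69]
contact_force: [0.2, -0.8, -3.5]
finger_gap: 0.0479
gripper_force: 25.0
t: 47.1
ee_pos: [0.4728, 0.1325, 0.0922]
tool_rot: [-3.141, -0.003, 3.015]
contact_force: [-0.1, -0.1, -2.4]
finger_gap: 0.0478
gripper_force: 25.0
t: 48.1
ee_pos: [0.4754, 0.132, 0.014]
tool_rot: [3.141, 0.001, 3.009]
contact_force: [0.3, 0.8, -2.0]
finger_gap: 0.0477
gripper_force: 25.0
```

```bash
python3 -m creep '[{"gripper":-1,"translation":[0,0,-0.1],"delta_rot":[0,0,0]},{"gripper":-1,"translation":[0,0,-0.1],"delta_rot":[0,0,0]},{"gripper":1,"translation":[0,0,-0.1],"delta_rot":[0,0,0]},{"gripper":1,"translation":[0,0,-0.1],"delta_rot":[0,0,0]},{"gripper":1,"translation":[0,0,-0.1],"delta_rot":[0,0,0]},{"gripper":1,"translation":[0,0,0.5],"delta_rot":[0,0,0]},{"gripper":1,"translation":[0,0,4],"delta_rot":[0,0,0]},{"gripper":1,"translation":[0,0,8],"delta_rot":[0,0,0]},{"gripper":1,"translation":[0,0,12],"delta_rot":[0,0,0]},{"gripper":1,"translation":[0,0,16],"delta_rot":[0,0,0]}]' && python3 -m creep '[{"gripper":1,"translation":[-3,0,4],"delta_rot":[0,0,0]},{"gripper":1,"translation":[-6,0,8],"delta_rot":[0,0,0]},{"gripper":1,"translation":[-9,0,8],"delta_rot":[0,0,0]},{"gripper":1,"translation":[-12,0,8],"delta_rot":[0,0,0]},{"gripper":1,"translation":[-15,0,8],"delta_rot":[0,0,0]},{"gripper":1,"translation":[-17,0,8],"delta_rot":[0,0,0]},{"gripper":1,"translation":[-17,0,8],"delta_rot":[0,0,0]},{"gripper":1,"translation":[-17,0,8],"delta_rot":[0,0,0]},{"gripper":1,"translation":[-17,0,8],"delta_rot":[0,0,0]},{"gripper":1,"translation":[-17,0,8],"delta_rot":[0,0,0]}]'
python3 - <<'E'
from h import *
ct=capture("top");cs=capture("side")
for k,z in[("pencil_box_mid",.041),("mat",.001),("reacher_grip",.045)]:
  for d in trace("top",k)[:1]: print(k,round(d["score"],2),np.round(d["uv"]),*rect(ct,d["region"],z))
for c,x in[("blue",(.43,-.4143)),("red",(.5685,-.381)),("green",(.638,-.2465))]:
  print(c,fit([cs],c,[JAR[0],*LIDSEAT],x),fit([ct],c,LIDSEAT,x),fit([ct],c,[JAR[0],*LIDSEAT],x))
a=cv2.resize(ct["pixels"][120:250,160:480],(800,325),interpolation=cv2.INTER_CUBIC);b=cv2.resize(cs["pixels"][150:310,230:430],(340,272),interpolation=cv2.INTER_CUBIC)
show("end.png",np.vstack([a,np.pad(b,((0,0),(0,460),(0,0)))]))
E
```

```text
t: 49.1
ee_pos: [0.4747, 0.1319, 0.1754]
tool_rot: [3.141, 0.0, 3.009]
contact_force: [0.6, -0.1, -0.5]
finger_gap: 0.0938
gripper_force: 0.0
t: 50.1
ee_pos: [0.3056, 0.1319, 0.2532]
tool_rot: [-3.141, -0.001, 3.008]
contact_force: [0.3, -0.0, 0.3]
finger_gap: 0.094
gripper_force: 0.0
pencil_box_mid 0.93 [276. 214.] [0.4599 0.0953] [181.  52.] -7.6
mat 0.86 [336. 206.] [ 0.4927 -0.1059] [331. 116.] -86.6
reacher_grip 0.6 [352. 206.] [ 0.4847 -0.101 ] [297.  82.] -90.0
blue (array([ 0.4311, -0.4138]), array([0.89])) (array([ 0.4286, -0.41  ]), array([0.84])) (array([ 0.4294, -0.4152]), array([0.94]))
red (array([ 0.5705, -0.3807]), array([0.86])) (array([ 0.5665, -0.3793]), array([0.86])) (array([ 0.5684, -0.3823]), array([0.93]))
green (array([ 0.6432, -0.2436]), array([0.77])) (array([ 0.635 , -0.2454]), array([0.9])) (array([ 0.6388, -0.248 ]), array([0.92]))
```

View pics/end.png

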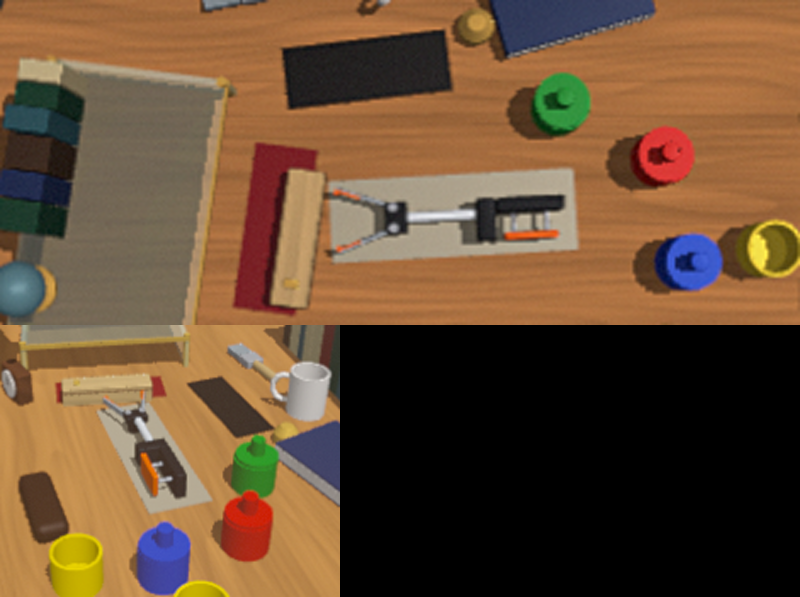

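The end check shows the pencil box was knocked about 4 cm off its place (now at (300,240) in the crop, next to the jaw tips); all lids are seated and the reacher lies on its mat. I'll re-grasp the box, part-open, at a point between the two jaw tips.

```bash
python3 -m creep '[{"gripper":0.32,"translation":[3,-0.7,-2],"delta_rot":[0,0,0]},{"gripper":0.32,"translation":[6,-1.4,-4],"delta_rot":[0,0,0]},{"gripper":0.32,"translation":[9,-2,-6],"delta_rot":[0,0,0]},{"gripper":0.32,"translation":[12,-2.6,-8],"delta_rot":[0,0,0]},{"gripper":0.32,"translation":[15,-3.2,-10],"delta_rot":[0,0,0]},{"gripper":0.32,"translation":[17.6,-3.8,-12],"delta_rot":[0,0,0]},{"gripper":0.32,"translation":[17.6,-3.8,-14],"delta_rot":[0,0,0]},{"gripper":0.32,"translation":[17.6,-3.8,-16],"delta_rot":[0,0,0]},{"gripper":0.32,"translation":[17.6,-3.8,-16],"delta_rot":[0,0,0]},{"gripper":0.32,"translation":[17.6,-3.8,-16],"delta_rot":[0,0,0]}]' 25
python3 - <<'E'
from h import *
ct=capture("top");cs=capture("side");o=get_obs();print(o["ee_pos"],o["finger_gap"])
a=cv2.resize(cs["pixels"][150:230,240:340],(600,480),interpolation=cv2.INTER_CUBIC)
show("e2.png",a)
f=lambda u,v:(160+u/2.5,120+v/2.5)
print(plane(ct,[f(330,190),f(333,252)],.03))
E
```

```text
t: 51.35
ee_pos: [0.4808, 0.0939, 0.0934]
tool_rot: [-3.142, -0.001, 3.009]
contact_force: [-0.0, -0.1, 0.9]
finger_gap: 0.062
gripper_force: 0.0
[0.48176199 0.09405876 0.0949601 ] 0.06200546269258682
[[0.52338929 0.05522204]
 [0.4416487  0.05083482]]
```

View pics/e2.png

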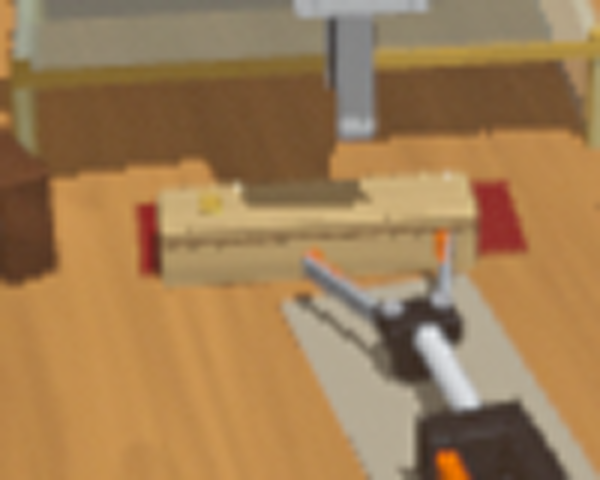

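Finger (355,130) is above the gap between the jaw tips (310,255) and (443,235). Descending.

```bash
python3 -m creep '[{"gripper":0.32,"translation":[0,0,-2],"delta_rot":[0,0,0]},{"gripper":0.32,"translation":[0,0,-4],"delta_rot":[0,0,0]},{"gripper":0.32,"translation":[0,0,-4.8],"delta_rot":[0,0,0]},{"gripper":0.32,"translation":[0,0,-5.2],"delta_rot":[0,0,0]},{"gripper":0.32,"translation":[0,0,-5.5],"delta_rot":[0,0,0]},{"gripper":0.32,"translation":[0,0,-5.8],"delta_rot":[0,0,0]},{"gripper":0.32,"translation":[0,0,-5.8],"delta_rot":[0,0,0]},{"gripper":0.32,"translation":[0,0,-5.8],"delta_rot":[0,0,0]},{"gripper":0.32,"translation":[0,0,-5.8],"delta_rot":[0,0,0]},{"gripper":0.32,"translation":[0,0,-5.8],"delta_rot":[0,0,0]}]'
```

```text
t: 52.45
ee_pos: [0.4811, 0.0939, 0.0358]
tool_rot: [3.141, 0.001, 3.009]
contact_force: [1.3, -0.7, 0.3]
finger_gap: 0.0622
gripper_force: 0.0
```

```bash
python3 -m creep '[{"gripper":0.32,"translation":[0,0,-1],"delta_rot":[0,0,0]},{"gripper":0.32,"translation":[0,0,-2.1],"delta_rot":[0,0,0]},{"gripper":-1,"translation":[0,0,-2.1],"delta_rot":[0,0,0]},{"gripper":-1,"translation":[0,0,-2.1],"delta_rot":[0,0,0]},{"gripper":-1,"translation":[0,0,-2.1],"delta_rot":[0,0,0]},{"gripper":-1,"translation":[0,0,-2.1],"delta_rot":[0,0,0]},{"gripper":-1,"translation":[0,0,-1],"delta_rot":[0,0,0]},{"gripper":-1,"translation":[0,0,1],"delta_rot":[0,0,0]},{"gripper":-1,"translation":[0,0,3],"delta_rot":[0,0,0]},{"gripper":-1,"translation":[0,0,3],"delta_rot":[0,0,0]}]' 35 && python3 -m creep '[{"gripper":-1,"translation":[0.4,1,0],"delta_rot":[0,0,0]},{"gripper":-1,"translation":[0.8,2,0],"delta_rot":[0,0,0]},{"gripper":-1,"translation":[1.2,3,0],"delta_rot":[0,0,0]},{"gripper":-1,"translation":[1.6,3.6,0],"delta_rot":[0,0,0]},{"gripper":-1,"translation":[1.6,3.6,-1.5],"delta_rot":[0,0,0]},{"gripper":-1,"translation":[1.6,3.6,-3],"delta_rot":[0,0,0]},{"gripper":-1,"translation":[1.6,3.6,-4.2],"delta_rot":[0,0,0]},{"gripper":-1,"translation":[1.6,3.6,-5.1],"delta_rot":[0,0,0]},{"gripper":-1,"translation":[1.6,3.6,-5.1],"delta_rot":[0,0,0]},{"gripper":-1,"translation":[1.6,3.6,-5.1],"delta_rot":[0,0,0]}]' && python3 -m creep '[{"gripper":0.32,"translation":[0,0,0],"delta_rot":[0,0,0]},{"gripper":0.32,"translation":[0,0,0],"delta_rot":[0,0,0]},{"gripper":0.32,"translation":[0,0,0],"delta_rot":[0,0,0]},{"gripper":0.32,"translation":[0,0,1],"delta_rot":[0,0,0]},{"gripper":0.32,"translation":[0,0,4],"delta_rot":[0,0,0]},{"gripper":0.32,"translation":[0,0,8],"delta_rot":[0,0,0]},{"gripper":0.32,"translation":[0,0,12],"delta_rot":[0,0,0]},{"gripper":0.32,"translation":[-5,0,16],"delta_rot":[0,0,0]},{"gripper":0.32,"translation":[-10,0,20],"delta_rot":[0,0,0]},{"gripper":0.32,"translation":[-15,0,22],"delta_rot":[0,0,0]}]'
python3 - <<'E'
from h import *
import json
ct=capture("top");cs=capture("side")
for d in trace("top","pencil_box_mid")[:1]: print(round(d["score"],2),*rect(ct,d["region"],.041))
for c,x in[("blue",(.43,-.4143)),("red",(.5685,-.381)),("green",(.638,-.2465))]:
  print(c,fit([ct],c,LIDSEAT,x),fit([ct],c,[JAR[0],*LIDSEAT],x))
a=cv2.resize(ct["pixels"][120:250,160:480],(800,325),interpolation=cv2.INTER_CUBIC);b=cv2.resize(cs["pixels"][150:310,230:430],(340,272),interpolation=cv2.INTER_CUBIC)
show("end2.png",np.vstack([a,np.pad(b,((0,0),(0,460),(0,0)))]))
E
```

```text
t: 53.45
ee_pos: [0.4837, 0.0942, 0.0696]
tool_rot: [3.14, 0.008, 3.009]
contact_force: [0.5, -0.0, -1.2]
finger_gap: 0.0479
gripper_force: 35.0
t: 54.45
ee_pos: [0.497, 0.13, 0.0143]
tool_rot: [3.142, 0.0, 3.009]
contact_force: [-0.5, 0.2, -2.1]
finger_gap: 0.0477
gripper_force: 35.0
t: 55.45
ee_pos: [0.374, 0.1299, 0.2233]
tool_rot: [3.14, 0.004, 3.008]
contact_force: [0.2, -0.2, 0.7]
finger_gap: 0.0623
gripper_force: 0.0
0.6 [0.4828 0.129 ] [167.  53.] -7.8
blue (array([ 0.4286, -0.41  ]), array([0.84])) (array([ 0.4294, -0.4152]), array([0.94]))
red (array([ 0.5665, -0.3793]), array([0.87])) (array([ 0.5687, -0.3831]), array([0.92]))
green (array([ 0.635 , -0.2454]), array([0.9])) (array([ 0.6388, -0.248 ]), array([0.92]))
```

View pics/end2.png

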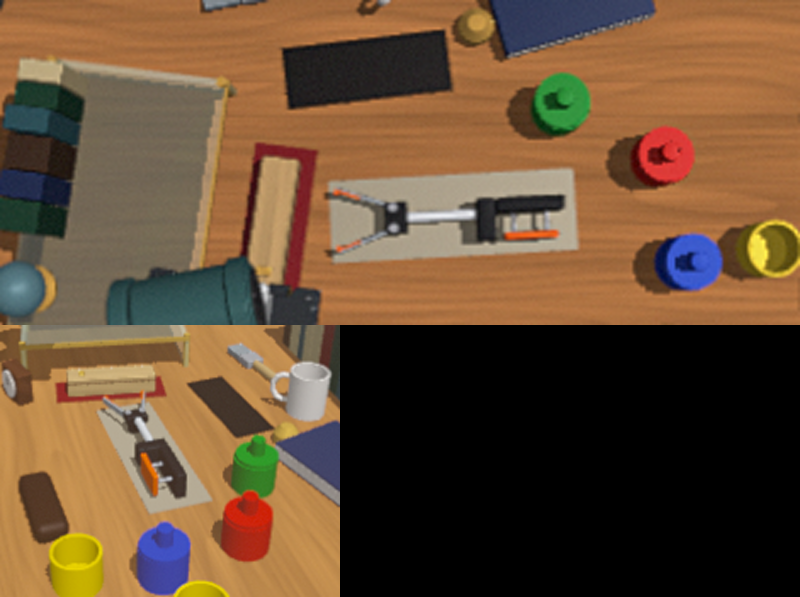

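The box is centred on the red strip again (275,215), all three lids are seated, the reacher lies on its mat with the trigger free, and the robot is clear.

```bash
python3 -c "from station import *; print(close_job())"
```

```text
the job is handed in; nothing more can be done
None
```

I handed the job in at about 55 s of the 210 s limit, and the final pictures showed all three lids seated, the reacher flat on its mat and the pencil box centred on the red strip; it was knocked aside near the end and I put it back. The hand-in returned no verdict.

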